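# Fetch the plane from the blocked drawer

## Robot

A 6-joint arm with a two-finger parallel gripper is mounted at the origin on a cart in front of the work surface, level with it; the furniture and walls round the work are solid. World frame = base frame: x ahead of the robot, y to its left, z up, the work surface at z = 0. Lengths are in m, angles in rad, forces in N, time in s.
With the tool pointing down it reaches from about 0.35 to 0.725 m from the base axis. Payload 6 kg.
Tool frame: the origin (TCP) lies at the very end of the fingers, on their centre line; the grasp point (between the pads) lies 19 mm behind it; z points along the fingers, y is the line along which they close (so a half turn about z gives the same grasp; the last joint's range is limited). The gripper opens to 85 mm and grips with 20 to 120 N. Pads are 22 mm wide; open, the fingers measure 114 mm over their backs; the gripper's body (76 mm by 85 mm) begins 54 mm behind the grasp point. The pads swing forward as they close: fully open they stand 13 mm farther back than shut.
Start: joints at [1.656, 0.04, 0.085, 0, -1.615, -0.334], TCP at [0.148, 0.582, 0.231] pointing down, gripper open.
Joint ranges: [-2.56, 2.56], [-1.29, 2.01], [-1.08, 1.49], [-3.29, 1.98], [-2.81, -0.18], [-2.99, 2.99]. Speed limits (rad/s): [2.57, 2.57, 3.01, 3.14, 3.14, 3.14].

## Interface

Orientations are given as a unit quaternion [w, x, y, z].
In Python, from bench import robot gives the robot as it stands.
- The arm moves only by the tool carry_out, never from a script. Its argument "moves" is a list of rows, each a list of 5 numbers: the finger opening in mm, from 0 to 85.4, then the shift along the tool's x, y, z in mm, then the turn about the tool's z in degrees. In form: [[grip, tx, ty, tz, roll], ...]. A call has 1 to 8 rows; each row shifts and turns the commanded pose from where the row before left it, along the tool's axes as they then stand; what a row does not reach is not made up. A row lasts 1/10 s, in which the tool goes at most 50 mm and 8.59 degrees, less where a joint would pass 70% of its speed; a pose out of reach is approached as far as the arm can. A call with a gripper value outside its range is refused whole. The fingers move at their own pace and stop on an object; "squeeze" is the grip in N (left out, the last holds). Time passes only in rows, so rows that do not move let the fingers close. It gives the time, the measured TCP pose, the force, the opening and the grip force at its end, in the units of the state.
- robot.observe(): the state, without advancing time (a new reading comes with each control period).
- robot.get_image(name): name is "scene" or "top"; returns a dict with "frame" (400x640x3 uint8, red, green, blue), "z_map" (400x640 float32, m along the optical axis (not along the pixel's ray), 0 where there is no reading), "intrinsics" (3x3 intrinsics, pixels), "world_from_camera" (4x4, takes a point from camera to world coordinates). Camera axes: x right, y down, z forward; pixel columns grow to the right and rows downward; lengths in m; the calibration is good to about 2 mm. A picture is of the moment at which its call begins.
- robot.close_job(): hands the job in; it is judged then, once.
The state is a dict: "time_s": time; "q": joint angles; "joint_velocities": joint speeds; "joint_efforts": joint torques, N m; "tool_pos": TCP position; "orientation": TCP orientation; "wrist_force": force on the tool from outside, world axes, zero at the start; "moment": the same for the moment, N m; "finger_gap": opening from 0.0 (shut) to 1.0 (fully open); "grasp_force": force on a finger pad.
Only numpy, scipy, OpenCV 4.12 (cv2) and the standard library are available. Lean on these libraries where they do the work, as an engineer would, in place of code of your own. Each camera call takes 0.05 s, during which the arm holds its last target. There are 200 camera calls.

## Task

The block plane lies in the half-open drawer of the low box, and the drawer will not open farther because the jar, the spray can and the tape measure stand in front of it. Lift these three onto the black rubber mat, standing upright, pull the drawer fully open, and set the plane upright in the middle of its wooden rest, between the two end strips. Then push the drawer fully shut and put the jar, the can and the tape each back upright where it stood at the start; the drawer must not push against any of them.

Things in the scene. Friction and masses are not known exactly. Their poses are not given: they have to be found in the camera images.
- cabinet: The low plywood box with one drawer, fixed on the bench, 170 deep (its x) x 220 wide (its y) x 76 mm high; a spanner, a collet nut and a pencil are fixed on its top. Origin: centre of its underside. Its front looks along its own -x, its drawer opens that way. The sides and top of the box end 85 mm in front of the origin.
- drawer (a joint): How far the drawer is open, in m: 0 fully shut, 0.15 fully open (end stops at both); it starts about 0.075 open. It slides along the box's -x as it opens; about 2 N friction, stays where it is left. Its front is 12 mm thick and 216 mm wide, its top edge 67 mm above the bench. Inside it is 134 mm long, 184 mm wide between the sides; floor 17 mm above the bench, side walls to 56 mm.
- drawer_knob (a point): Centre of the grip of the round dark wooden drawer knob (22 mm diameter, 8 mm long along the pull, its axis along the box's x), 44 mm above the bench, 22 mm in front of the drawer's front; the knob's end is 33 mm in front of the drawer's front. Best pinched from above across the box's y.
- plane_mid (a point): Block plane of grey metal with two wooden knobs, 45 wide (its x) x 155 long (its y) x 38 mm high, 0.6 kg; this point is its centre, 19 mm above its sole. It lies flat on the drawer's floor, its length along the box's y, about half of its width still under the box's top at the start. Its flat sides, 45 mm apart, reach 30 mm above the sole: grip across them at its middle.
- jar_mid (a point): Round glass jar with a yellow lid, filled with dowels, 60 mm diameter, 82 mm high, 0.22 kg, standing upright in front of the drawer; this point is its centre, 41 mm above its foot. The straight glass reaches to 66 mm: grip it across the glass about 35 to 41 mm up. (A similar jar far back at the left is not meant.)
- can_mid (a point): Black and red spray can, 53 mm diameter, 162 mm high, 0.36 kg, standing upright in front of the drawer; this point is its centre, 81 mm above its foot. The straight body reaches to 135 mm, the narrower cap above it is only seen: grip the upper body about 110 mm up, so that the gripper stays clear of the cap.
- tape_mid (a point): Yellow tape measure standing on edge, 38 wide (its x) x 80 long (its y) x 62 mm high, 0.24 kg, in front of the drawer; this point is the centre of its box of extents, 31 mm above its foot. The case is 34 mm wide across its x; grip it across that, about 36 mm up.
- mat: Black rubber mat, fixed flat on the bench, 115 (its x) x 240 (its y) x 12 mm; empty at the start. Origin: centre of its underside. The three things fit on it in a row along its y, 75 mm apart.
- rest_seat (a point): The plane's rest: a wooden board 90 (x) x 205 (y) mm with a cork face, fixed on the bench, and a strip across either end (y) that stands 8.5 mm above the cork, 183 mm between the strips. The cork is 13.5 mm above the bench. This point is where the plane's centre (plane_mid) belongs, 19 mm above the cork; the plane's length goes along this point's y, either way round.
Not all that is in view belongs to the job. Leave any yellow look-alike of the part that bears can_mid alone.

How it is judged:
By the outcome, as a careful person would: the job done as asked, in the order asked, and still so for the second after the job is handed in, with the robot touching nothing.
It also fails if it takes over 150 s, if anything falls off the work surface, if the arm or the gripper's body presses on something with over 40 N, if the wrist force passes 120 N, or if a joint passes its speed limit or range.

## Working session

There is one attempt and no reset: what is moved stays moved. The work goes in short steps, Python scripts to look and compute and a tool call to move; the robot and the scene stay as the last step left them, time stands still between calls to the robot, and variables do not carry over. Pictures are saved under pics/ and viewed, at most 14 in all, crops included, and the job is handed in when it is done.

Besides the shell and the picture viewer there is one more tool, called after "Emit:" by a JSON object that holds its "name" and its "arguments". carry_out: Moves the arm, as the interface text tells. Its arguments: {"type":"object","properties":{"moves":{"type":"array"},"squeeze":{"type":"number"}},"required":["moves"]}

```bash
ls; mkdir -p pics; cat > h.py <<'E'
import numpy as np, cv2
from bench import robot
def shot(n):
    d=robot.get_image(n); np.savez('%s.npz'%n,**d); return d
def load(n): return np.load('%s.npz'%n)
def ray(d,u,v):
    K=d['intrinsics'];T=d['world_from_camera']
    r=T[:3,:3]@np.linalg.solve(K,[u,v,1.]);return T[:3,3],r
def pt(d,u,v,w=1):
    z=d['z_map'][v-w:v+w+1,u-w:u+w+1];z=np.median(z[z>0]);o,r=ray(d,u,v);return o+r*z
def cloud(d):
    K=d['intrinsics'];T=d['world_from_camera'];z=d['z_map'];v,u=np.mgrid[:z.shape[0],:z.shape[1]]
    p=np.stack([(u-K[0,2])/K[0,0]*z,(v-K[1,2])/K[1,1]*z,z],-1)
    return p@T[:3,:3].T+T[:3,3]
def save(d,f,box=None,s=1):
    im=d['frame'][...,::-1]
    if box: im=im[box[1]:box[3],box[0]:box[2]]
    cv2.imwrite('pics/'+f,cv2.resize(im,None,fx=s,fy=s,interpolation=cv2.INTER_CUBIC))
E
python3 - <<'E'
from h import *
for n in('scene','top'):
    d=shot(n);save(d,n+'0.png');print(n,d['intrinsics'].tolist(),np.round(d['world_from_camera'],3).tolist())
s=robot.observe();print(s)
E
```

```text
pics
scene [[499.6693090657836, 0.0, 317.12752082561025], [0.0, 499.6693090657836, 206.58869212806576], [0.0, 0.0, 1.0]] [[-0.97, -0.192, 0.151, 0.34], [-0.244, 0.773, -0.585, 0.563], [-0.004, -0.604, -0.797, 1.028], [0.0, 0.0, 0.0, 1.0]]
top [[398.22261447706524, 0.0, 319.15932091419194], [0.0, 398.22261447706524, 197.7541312947758], [0.0, 0.0, 1.0]] [[0.006, -0.999, 0.05, 0.499], [-0.999, -0.008, -0.034, -0.121], [0.034, -0.05, -0.998, 0.927], [0.0, 0.0, 0.0, 1.0]]
{'time_s': 0.1, 'q': array([ 1.65568882e+00,  4.07715853e-02,  8.39062131e-02, -4.31856838e-04,
       -1.61547220e+00, -3.33688193e-01]), 'joint_velocities': array([ 0.00133922, -0.00228554,  0.00269026,  0.00244036,  0.0007485 ,
       -0.00122732]), 'joint_efforts': array([-5.42971175e-03, -3.69352913e+01,  3.48280013e+01,  6.95170552e+00,
       -4.47913015e-03,  2.72550579e-06]), 'tool_pos': array([0.14759616, 0.58126432, 0.23036039]), 'orientation': array([ 7.98626683e-04,  9.92273419e-01, -1.24067813e-01, -5.09038257e-05]), 'wrist_force': array([ 0.0709648 , -0.36328249, -1.52211462]), 'moment': array([ 0.00563596,  0.04776427, -0.01961086]), 'grasp_force': 0.0, 'finger_gap': 1.0004758436293022}
```

View pics/scene0.png

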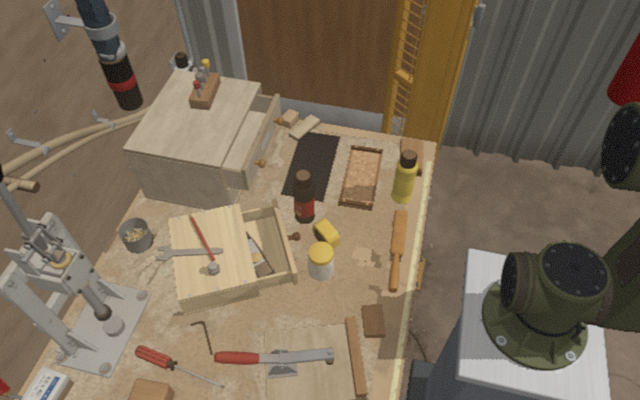

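View pics/top0.png

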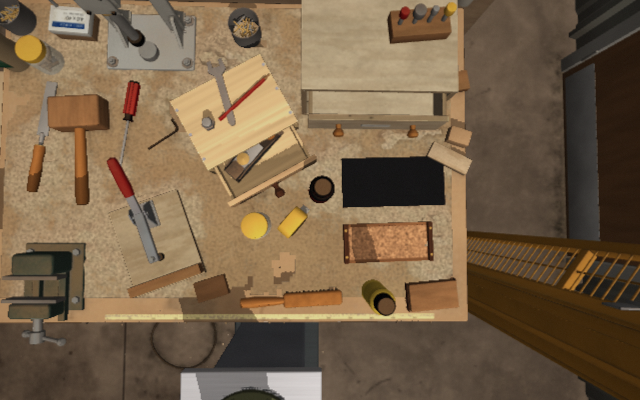

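The scene picture shows the jar at (321,260), the can at (304,195), the tape at (327,233), the mat at (312,165), the rest at (362,177) and the knob at (294,236). In the top picture the jar is at (254,226), the can at (321,189), the tape at (293,222), the mat at (393,181), the rest at (388,242) and the knob at (279,190).

Things that could be mistaken in the top picture:
- **Jar:** the yellow-lidded jar at the back left (30,50) is the look-alike. I choose (254,226), in front of the drawer.
- **Can:** the yellow can at (380,295) is the look-alike. I choose the black and red one at (321,189).
- **Drawer:** the knobs of the big box at (338,130) and (412,130) are not the ones meant. I choose (279,190).

```bash
python3 - <<'E'
from h import *
d=load('top');save(d,'topc.png',(165,45,345,245),3)
s=load('scene');save(s,'scenec.png',(160,120,400,310),3.3)
c=cloud(d)
m=(c[...,0]>.3)&(c[...,0]<.75)&(c[...,1]>-.4)&(c[...,1]<.3)
# bench height, and z at named pixels
for n,u,v in[('jar',254,226),('can',321,189),('tape',293,222),('matc',393,181),('restc',388,242),('knob',279,191),('cabtop',235,100),('bench',330,250),('bench2',200,215),('plane',255,150)]:
    print(n,np.round(pt(d,u,v),4))
for n,u,v in[('jar',321,250),('can',304,175),('mat',312,165),('rest',362,177),('knob',294,236),('cabtop',215,240)]:
    print('S',n,np.round(pt(s,u,v),4))
E
```

```text
jar [ 0.4803 -0.0125  0.0822]
can [ 0.5538 -0.1501  0.1624]
tape [ 0.4889 -0.0938  0.0621]
matc [ 0.5847 -0.323   0.0125]
restc [ 0.4438 -0.3106  0.0144]
knob [ 0.5564 -0.0623  0.0539]
cabtop [0.7502 0.0327 0.0763]
bench [ 0.4242 -0.178   0.0027]
bench2 [0.5031 0.121  0.0039]
plane [ 0.6471 -0.0081  0.0488]
S jar [ 0.4812 -0.015   0.083 ]
S can [ 0.5551 -0.152   0.1636]
S mat [ 0.5807 -0.3162  0.0132]
S rest [ 0.4403 -0.306   0.0141]
S knob [ 0.5564 -0.0557  0.0529]
S cabtop [0.7227 0.0134 0.0767]
```

View pics/topc.png

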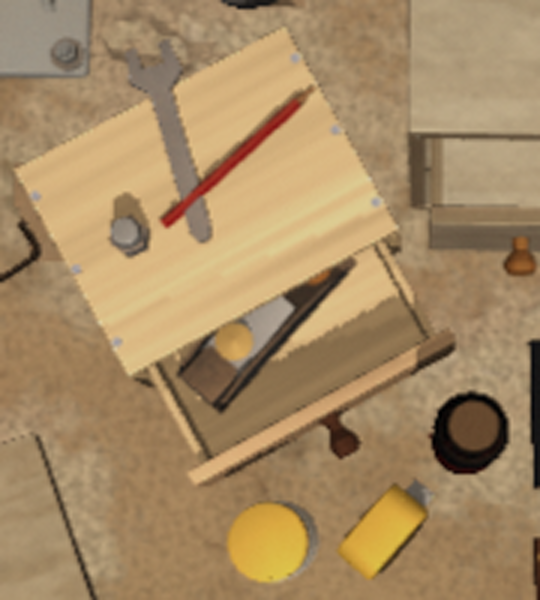

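View pics/scenec.png

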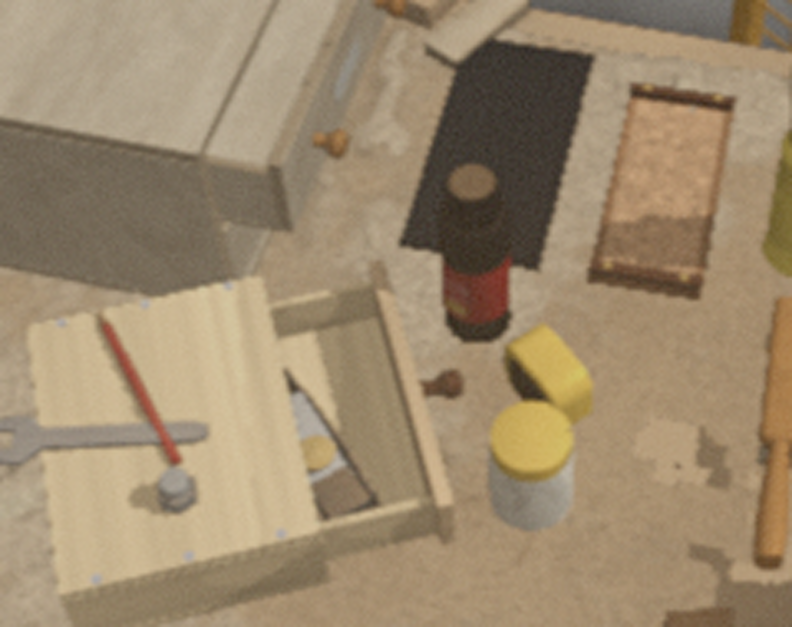

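The crops confirm it: red-banded black can (crop 470,430), jar with yellow lid and pale contents (268,542), tape (385,530), knob (340,435), and the plane askew in the drawer (265,345). Now I'll fit the geometry.

```bash
cat > fit.py <<'E'
from h import *
def rect(P):
    (cx,cy),(w,h),a=cv2.minAreaRect((P[:,:2]*1000).astype(np.float32)); return np.round([cx,cy,w,h,a],1)
def sel(c,f,x0,x1,y0,y1,z0,z1,col=None):
    m=(c[...,0]>x0)&(c[...,0]<x1)&(c[...,1]>y0)&(c[...,1]<y1)&(c[...,2]>z0)&(c[...,2]<z1)
    if col is not None: m&=col(f.astype(int))
    m=cv2.morphologyEx(m.astype(np.uint8),cv2.MORPH_OPEN,np.ones((2,2)))
    n,l,st,_=cv2.connectedComponentsWithStats(m)
    return c[l==1+np.argmax(st[1:,4])]
E
python3 - <<'E'
from fit import *
for n in('top','scene'):
    d=load(n);c=cloud(d);f=d['frame']
    yel=lambda f:(f[...,0]-f[...,2]>70)
    for k,a in dict(cabtop=(.6,.9,-.15,.25,.071,.082),jarlid=(.43,.53,-.07,.05,.076,.09),can=(.5,.6,-.2,-.1,.15,.175),tape=(.44,.54,-.14,-.05,.05,.068),
      mat=(.5,.66,-.48,-.18,.009,.018,lambda f:f.sum(-1)<150),rest=(.38,.52,-.45,-.18,.008,.04),drawerfront=(.5,.7,-.2,.15,.06,.07)).items():
        try:
            P=sel(c,f,*a);print(n,k,len(P),rect(P),np.round(np.median(P[:,2]),4))
        except Exception as e: print(n,k,e)
    P=sel(c,f,.55,.72,-.12,.1,.03,.0555,lambda f:(f.max(-1)-f.min(-1)<30));print('plane?',len(P),rect(P))
    P=sel(c,f,.5,.6,-.1,-.03,.035,.058);print('knob',len(P),rect(P),P.max(0))
E
```

```text
top cabtop 7446 [656.7  -2.5 388.7 237.6  26.7] 0.0762
top jarlid 562 [494.  -44.8  54.6 141.7  24.5] 0.0827
top can 312 [ 541.9 -140.    37.2   87.5   42.9] 0.1619
top tape 481 [486.  -92.9  36.8  68.6  49.8] 0.0606
top mat 4720 [ 576.9 -279.4  125.2  331.3    5.6] 0.0125
top rest 3870 [ 439.6 -286.4  136.4  324.4    3.2] 0.0137
top drawerfront 535 [534.  -72.5 109.  226.7  29.5] 0.0664
plane? 157 [637.2 -10.6  30.6  40.7  22.9]
knob 119 [532.2 -81.4 101.   22.1  37. ] [ 0.57917034 -0.04854278  0.92679679]
scene cabtop 4844 [603.5 248.  170.3 808.1  29.4] 0.0763
scene jarlid 450 [427.9 249.2  54.1 650.   10.9] 0.0828
scene can 202 [474.7 142.2  36.9 883.4  15.3] 0.1611
scene tape 353 [432.  217.7  63.3 712.5   9.8] 0.0609
scene mat attempt to get argmax of an empty sequence
scene rest 2346 [ 428.6   61.   137.6 1010.8    2.2] 0.0141
scene drawerfront 169 [ 603.5 -101.6   19.   150.    28.9] 0.067
plane? 88 [639.7  -6.   18.5  38.4  47.6]
knob 91 [559.9 -73.7  26.8  50.6  13.2] [ 0.57355369 -0.0477402   0.05710687]
```

```bash
sed -i 's/    m=cv2.morph/    m0=m;m=cv2.morph/; s/c\[l==1+np.argmax(st\[1:,4\])\]/c[(l==1+np.argmax(st[1:,4]))\&m0]/' fit.py
python3 - <<'E'
from fit import *
for n in('top','scene'):
    d=load(n);c=cloud(d);f=d['frame']
    for k,a in dict(cabtop=(.6,.9,-.15,.25,.071,.082),jarlid=(.43,.53,-.07,.05,.076,.09),can=(.5,.6,-.2,-.1,.15,.175),tape=(.44,.54,-.14,-.05,.05,.068),
      mat=(.5,.66,-.48,-.18,.007,.02,lambda f:f.sum(-1)<180),rest=(.38,.52,-.45,-.18,.009,.04),drawerfront=(.5,.7,-.2,.15,.06,.07)).items():
        try:
            P=sel(c,f,*a);print(n,k,len(P),rect(P),np.round(np.median(P[:,2]),4),np.round(np.median(P[:,:2],0),4))
        except Exception as e: print(n,k,e)
    P=sel(c,f,.5,.6,-.1,-.03,.035,.058);print('knob',len(P),rect(P),P.max(0))
E
```

```text
top cabtop 7114 [728.1  35.3 173.6 219.6  29.6] 0.0762 [0.723 0.03 ]
top jarlid 521 [481.3 -13.6  52.7  52.5   0.6] 0.0828 [ 0.4804 -0.013 ]
top can 281 [ 557.9 -154.2   34.9   35.1    1.5] 0.1621 [ 0.5578 -0.154 ]
top tape 434 [488.4 -92.8  33.4  65.2  49.8] 0.0609 [ 0.4889 -0.0936]
top mat 4668 [ 583.2 -323.8  111.5  236.     2. ] 0.0125 [ 0.5818 -0.3225]
top rest 3478 [ 442.  -326.8  122.3  236.3    0.6] 0.0139 [ 0.4437 -0.317 ]
top drawerfront 386 [579.  -50.6   9.4 213.3  29.6] 0.067 [ 0.5772 -0.0479]
knob 100 [560.  -60.8  30.5  19.4  32.4] [ 0.57706601 -0.04854278  0.0579137 ]
scene cabtop 4639 [723.5  37.4 168.3 219.9  29.6] 0.0763 [0.7069 0.0633]
scene jarlid 415 [478.9 -10.6  51.3  54.6  14.7] 0.083 [ 0.4786 -0.0078]
scene can 179 [ 555.2 -149.2   34.8   32.9   79.5] 0.1615 [ 0.5555 -0.1456]
scene tape 327 [486.3 -87.9  35.9  60.7  52.2] 0.0611 [ 0.4837 -0.0846]
scene mat 789 [ 583.6 -358.7  103.2  156.3    2. ] 0.0131 [ 0.5759 -0.3804]
scene rest 2031 [ 435.4 -321.1  133.5  235.4    7.1] 0.0145 [ 0.4408 -0.3094]
scene drawerfront 133 [599.1 -85.6  11.  117.8  29.8] 0.067 [ 0.5972 -0.0835]
knob 73 [555.3 -56.8  26.1  14.2   9.1] [ 0.56758517 -0.0477402   0.05710687]
```

```bash
cat >> h.py <<'E'
def plan(*targets):
    """targets (x,y,z mm, alpha deg of tool x): turn first, then shifts in the turned frame"""
    s=robot.observe();w,x,y,z=s['orientation'];p=s['tool_pos']*1000
    a=np.degrees(np.arctan2(2*(x*y+w*z),1-2*(y*y+z*z)))
    print('t',round(s['time_s'],1),'tcp',np.round(p,1),'a',round(a,1),'q6',round(s['q'][5],2),'F',np.round(s['wrist_force'],1),'gap',round(s['finger_gap']*85.4,1),'gf',round(s['grasp_force'],1))
    for X,Y,Z,A in targets:
        r=np.radians(A);d=np.array([X,Y,Z])-p
        print('->',(X,Y,Z,A),'roll %.1f tx %.1f ty %.1f tz %.1f'%((a-A+180)%360-180,d[0]*np.cos(r)+d[1]*np.sin(r),d[0]*np.sin(r)-d[1]*np.cos(r),-d[2]))
        p=np.array([X,Y,Z],float);a=A
E
python3 - <<'E'
from fit import *
d=load('top');c=cloud(d);f=d['frame']
for y0,y1 in((-.45,-.36),(-.27,-.18)):
    P=sel(c,f,.38,.52,y0,y1,.0175,.03);print('strip',len(P),rect(P),np.median(P[:,2]),np.round(P[:,:2].mean(0),4))
P=sel(c,f,.38,.52,-.40,-.225,.0115,.0165,lambda f:f[...,0]-f[...,2]>25);print('cork',rect(P),np.median(P[:,2]))
for n,u,v in[('bigtop',380,60),('bigfrontdrawer',380,125),('knobR',412,131),('knobL',338,131),('wood1',450,158),('wood2',459,137),('yellowcan',384,303)]: print(n,np.round(pt(d,u,v),3))
plan((488,-91,120,-40),(488,-91,14,-40))
E
```

```text
strip 155 [ 447.  -407.9   86.8   10.2    0.8] 0.022440646937363362 [ 0.4465 -0.4077]
strip 153 [ 439.4 -214.6   86.2    9.4    2.3] 0.022417957690997525 [ 0.4396 -0.2147]
cork [ 443.7 -313.6   86.7  174.6    2. ] 0.013887446788846347
bigtop [ 0.798 -0.26   0.19 ]
bigfrontdrawer [ 0.685 -0.269  0.139]
knobR [ 0.672 -0.331  0.148]
knobL [ 0.67  -0.184  0.149]
wood1 [ 0.639 -0.455  0.019]
wood2 [ 0.686 -0.472  0.03 ]
yellowcan [ 0.337 -0.272  0.163]
t 0.1 tcp [147.6 581.3 230.4] a -14.3 q6 -0.33 F [ 0.1 -0.4 -1.5] gap 85.4 gf 0.0
-> (488, -91, 120, -40) roll 25.7 tx 692.9 ty 296.2 tz 110.4
-> (488, -91, 14, -40) roll 0.0 tx 0.0 ty -0.0 tz 106.0
```

Emit:
{"name": "carry_out", "arguments": {"moves": [[66,0,0,0,8.5],[66,0,0,0,8.5],[66,0,0,0,8.5],[66,43,18,0,0],[66,43,18,0,0],[66,43,18,0,0],[66,43,18,0,0],[66,43,18,0,0]], "squeeze": 40}}

```text
time_s: 0.9
tool_pos: [0.2558, 0.373, 0.2309]
orientation: [0.0, 0.941, -0.34, -0.0]
wrist_force: [0.9, 0.5, 0.8]
finger_gap: 0.774
grasp_force: 0.0
```

Emit:
{"name": "carry_out", "arguments": {"moves": [[66,43,18,0,0],[66,43,18,0,0],[66,43,18,0,0],[66,43,18,0,0],[66,43,18,0,0],[66,43,18,0,0],[66,43,18,0,0],[66,43,18,0,0]]}}

```text
time_s: 1.7
tool_pos: [0.4281, 0.0422, 0.2313]
orientation: [-0.0, 0.94, -0.34, 0.0]
wrist_force: [1.4, 0.3, 0.4]
finger_gap: 0.775
grasp_force: 0.0
```

```bash
python3 -c "
from h import *
plan((488,-91,120,-40),(488,-91,14,-40))"
```

```text
t 1.7 tcp [428.1  42.2 231.3] a -39.7 q6 0.3 F [1.4 0.3 0.4] gap 66.2 gf 0.0
-> (488, -91, 120, -40) roll 0.3 tx 131.5 ty 63.6 tz 111.3
-> (488, -91, 14, -40) roll 0.0 tx 0.0 ty -0.0 tz 106.0
```

Emit:
{"name": "carry_out", "arguments": {"moves": [[66,33,16,0,0],[66,33,16,0,0],[66,33,16,20,0],[66,33,16,20,0],[66,0,0,40,0],[66,0,0,40,0],[66,0,0,0,0],[66,0,0,0,0]]}}

```text
time_s: 2.5
tool_pos: [0.4883, -0.0898, 0.1121]
orientation: [0.001, 0.94, -0.34, -0.0]
wrist_force: [0.4, 0.5, 1.5]
finger_gap: 0.775
grasp_force: 0.0
```

```bash
python3 -c "
from h import *
plan((488,-91,14,-40))
a=shot('top');b=shot('scene')
A=cv2.resize(a['frame'][130:280,190:390],None,fx=2,fy=2,interpolation=2);B=cv2.resize(b['frame'][150:300,230:430],None,fx=2,fy=2,interpolation=2)
cv2.imwrite('pics/tape1.png',np.hstack([A,B])[...,::-1])"
```

```text
t 2.5 tcp [488.3 -89.8 112.1] a -39.7 q6 0.65 F [0.4 0.5 1.5] gap 66.1 gf 0.0
-> (488, -91, 14, -40) roll 0.3 tx 0.5 ty 1.1 tz 98.1
```

View pics/tape1.png

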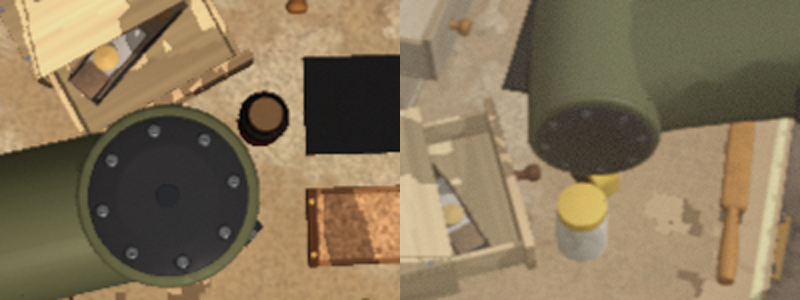

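The view from above is blocked by the wrist: its disc at (168,195) covers the tape, and the can at (264,115) is clear of it. I'll descend in two steps, watching the force.

Emit:
{"name": "carry_out", "arguments": {"moves": [[66,0,1,30,0],[66,0,0,25,0],[66,0,0,0,0]]}}

```text
time_s: 2.9
tool_pos: [0.4868, -0.0899, 0.0552]
orientation: [0.0, 0.94, -0.34, -0.001]
wrist_force: [-0.2, 0.5, -0.5]
finger_gap: 0.774
grasp_force: 0.0
```

Emit:
{"name": "carry_out", "arguments": {"moves": [[66,0,0,25,0],[66,0,0,18,0],[66,0,0,0,0],[10,0,0,0,0],[10,0,0,0,0],[10,0,0,0,0],[10,0,0,0,0],[10,0,0,0,0]]}}

```text
time_s: 3.7
tool_pos: [0.4891, -0.0906, 0.016]
orientation: [-0.0, 0.941, -0.34, 0.002]
wrist_force: [-2.4, -0.4, 7.3]
finger_gap: 0.395
grasp_force: 40.0
```

Emit:
{"name": "carry_out", "arguments": {"moves": [[10,0,0,-20,0],[10,0,0,-40,0],[10,0,0,-45,0],[10,0,0,-45,-7],[10,0,0,-40,-7],[10,0,0,0,-7],[10,0,0,0,-7],[10,0,0,0,-7]]}}

```text
time_s: 4.5
tool_pos: [0.4877, -0.09, 0.2038]
orientation: [-0.0, 0.999, -0.039, 0.0]
wrist_force: [-0.1, 0.7, -2.5]
finger_gap: 0.395
grasp_force: 40.5
```

```bash
python3 -c "
from h import *
plan((578,-398,206,-5),(578,-398,30,-5))"
```

```text
t 4.5 tcp [487.7 -90.  203.8] a -4.5 q6 1.27 F [-0.1  0.7 -2.5] gap 33.8 gf 40.5
-> (578, -398, 206, -5) roll 0.5 tx 116.8 ty 299.0 tz -2.2
-> (578, -398, 30, -5) roll 0.0 tx 0.0 ty -0.0 tz 176.0
```

Emit:
{"name": "carry_out", "arguments": {"moves": [[10,15,37,0,0],[10,15,37,0,0],[10,15,37,0,0],[10,15,37,0,0],[10,15,38,0,0],[10,14,38,0,0],[10,14,38,0,0],[10,14,37,0,0]]}}

```text
time_s: 5.3
tool_pos: [0.5798, -0.3995, 0.2032]
orientation: [-0.0, 0.999, -0.042, -0.0]
wrist_force: [0.3, 0.9, -1.7]
finger_gap: 0.395
grasp_force: 40.7
```

Emit:
{"name": "carry_out", "arguments": {"moves": [[10,0,0,40,0],[10,0,0,40,0],[10,0,0,40,0],[10,0,0,35,0],[10,0,0,0,0],[10,0,0,0,0]]}}

```text
time_s: 5.9
tool_pos: [0.5795, -0.3982, 0.049]
orientation: [0.0, 0.999, -0.041, -0.0]
wrist_force: [-0.2, -0.7, -1.1]
finger_gap: 0.392
grasp_force: 40.7
```

```bash
python3 -c "
from h import *
plan((578,-398,30,-5))"
```

```text
t 5.9 tcp [ 579.5 -398.2   49. ] a -4.7 q6 1.81 F [-0.2 -0.7 -1.1] gap 33.5 gf 40.7
-> (578, -398, 30, -5) roll 0.3 tx -1.5 ty -0.1 tz 19.0
```

Emit:
{"name": "carry_out", "arguments": {"moves": [[10,0,0,14,0],[10,0,0,4,0],[10,0,0,2,0],[10,0,0,0,0],[42,0,0,0,0],[46,0,0,0,0],[46,0,0,0,0],[46,0,0,0,0]]}}

```text
time_s: 6.7
tool_pos: [0.5798, -0.3981, 0.0289]
orientation: [0.0, 0.999, -0.041, 0.0]
wrist_force: [0.1, 0.0, -0.2]
finger_gap: 0.538
grasp_force: 0.0
```

Emit:
{"name": "carry_out", "arguments": {"moves": [[46,0,0,-30,0],[80,0,0,-45,0],[80,0,0,-45,0],[80,0,0,-45,0],[80,0,0,0,0]]}}

```text
time_s: 7.2
tool_pos: [0.5815, -0.3999, 0.2034]
orientation: [0.004, 0.999, -0.042, 0.006]
wrist_force: [-0.4, 0.4, 0.9]
finger_gap: 0.931
grasp_force: 0.0
```

```bash
python3 -c "
from h import *
plan((480,-12.5,195,-5),(480,-12.5,16,-5))"
```

```text
t 7.2 tcp [ 581.5 -399.9  203.4] a -4.8 q6 1.81 F [-0.4  0.4  0.9] gap 79.5 gf 0.0
-> (480, -12.5, 195, -5) roll 0.2 tx -134.9 ty -377.1 tz 8.4
-> (480, -12.5, 16, -5) roll 0.0 tx 0.0 ty -0.0 tz 179.0
```

Emit:
{"name": "carry_out", "arguments": {"moves": [[80,-17,-47,0,0],[80,-17,-47,0,0],[80,-17,-47,0,0],[80,-17,-47,0,0],[80,-17,-47,0,0],[80,-17,-47,0,0],[80,-16,-47,0,0],[80,-16,-47,0,0]]}}

```text
time_s: 8.0
tool_pos: [0.4764, -0.0105, 0.1937]
orientation: [-0.0, 0.999, -0.042, 0.001]
wrist_force: [1.2, 0.8, 0.0]
finger_gap: 0.938
grasp_force: 0.0
```

Emit:
{"name": "carry_out", "arguments": {"moves": [[80,0,0,40,0],[80,0,0,40,0],[80,0,0,20,0],[80,0,0,0,0],[80,0,0,0,0]]}}

```text
time_s: 8.5
tool_pos: [0.4776, -0.0123, 0.0944]
orientation: [0.0, 0.999, -0.041, 0.001]
wrist_force: [0.6, -0.2, 1.6]
finger_gap: 0.939
grasp_force: 0.0
```

```bash
python3 -c "
from h import *
plan((480,-12.5,16,-5))
d=shot('top');c=cloud(d)
P=c[(c[...,2]>.055)&(c[...,2]<.08)&(c[...,1]<-.34)&(c[...,0]<.65)];print(len(P),P.mean(0))
from fit import *
P=sel(c,d['frame'],.52,.65,-.46,-.34,.06,.085);print('tape',rect(P),np.median(P[:,2]))"
```

```text
t 8.5 tcp [477.6 -12.3  94.4] a -4.8 q6 1.09 F [ 0.6 -0.2  1.6] gap 80.2 gf 0.0
-> (480, -12.5, 16, -5) roll 0.2 tx 2.4 ty -0.1 tz 78.4
1130 [ 0.45153459 -0.53386363  0.0694996 ]
tape [ 579.7 -395.7   34.3   63.5   87.3] 0.07292655124898673
```

Emit:
{"name": "carry_out", "arguments": {"moves": [[80,2,0,35,0],[80,0,0,30,0],[80,0,0,13,0],[80,0,0,0,0],[40,0,0,0,0],[40,0,0,0,0],[40,0,0,0,0],[40,0,0,0,0]]}}

```text
time_s: 9.35
tool_pos: [0.4809, -0.0119, 0.0178]
orientation: [-0.0, 0.999, -0.041, 0.002]
wrist_force: [-0.4, 0.5, 7.3]
finger_gap: 0.692
grasp_force: 43.9
```

Emit:
{"name": "carry_out", "arguments": {"moves": [[40,0,0,0,0],[40,0,0,-15,0],[40,0,0,-40,0],[40,0,0,-45,0],[40,0,0,-45,0],[40,0,0,-45,0],[40,0,0,0,0]]}}

```text
time_s: 10.05
tool_pos: [0.4816, -0.0124, 0.213]
orientation: [-0.001, 0.999, -0.042, 0.006]
wrist_force: [-0.5, -0.0, -0.7]
finger_gap: 0.695
grasp_force: 44.5
```

```bash
python3 -c "
from h import *
plan((582,-248,206,-5),(582,-248,30,-5))"
```

```text
t 10.1 tcp [481.6 -12.4 213. ] a -4.8 q6 1.09 F [-0.5 -0.  -0.7] gap 59.4 gf 44.5
-> (582, -248, 206, -5) roll 0.2 tx 120.6 ty 226.0 tz 7.0
-> (582, -248, 30, -5) roll 0.0 tx 0.0 ty -0.0 tz 176.0
```

Emit:
{"name": "carry_out", "arguments": {"moves": [[40,15,28,0,0],[40,15,28,0,0],[40,15,28,0,0],[40,15,28,0,0],[40,15,28,0,0],[40,15,28,0,0],[40,15,29,0,0],[40,15,29,0,0]]}}

```text
time_s: 10.85
tool_pos: [0.5801, -0.2485, 0.2043]
orientation: [-0.0, 0.999, -0.041, -0.001]
wrist_force: [1.2, 1.0, -2.6]
finger_gap: 0.692
grasp_force: 44.5
```

Emit:
{"name": "carry_out", "arguments": {"moves": [[40,0,0,40,0],[40,0,0,40,0],[40,0,0,40,0],[40,0,0,30,0],[40,0,0,0,0],[40,0,0,0,0],[40,0,0,0,0]]}}

```text
time_s: 11.55
tool_pos: [0.5815, -0.2479, 0.0582]
orientation: [0.001, 0.999, -0.041, 0.002]
wrist_force: [0.8, -0.3, -2.6]
finger_gap: 0.694
grasp_force: 44.5
```

```bash
python3 -c "
from h import *
plan((582,-248,30,-5))"
```

```text
t 11.6 tcp [ 581.5 -247.9   58.2] a -4.7 q6 1.57 F [ 0.8 -0.3 -2.6] gap 59.3 gf 44.5
-> (582, -248, 30, -5) roll 0.3 tx 0.5 ty 0.0 tz 28.2
```

Emit:
{"name": "carry_out", "arguments": {"moves": [[40,0,0,20,0],[40,0,0,5,0],[40,0,0,2,0],[40,0,0,0,0],[75,0,0,0,0],[75,0,0,0,0],[75,0,0,0,0],[75,0,0,0,0]]}}

```text
time_s: 12.35
tool_pos: [0.5803, -0.2476, 0.0287]
orientation: [0.0, 0.999, -0.041, 0.0]
wrist_force: [-0.4, 0.9, -0.0]
finger_gap: 0.878
grasp_force: 0.0
```

Emit:
{"name": "carry_out", "arguments": {"moves": [[75,0,0,-30,0],[75,0,0,-45,0],[75,0,0,-45,0],[75,0,0,-45,0],[75,0,0,0,0],[75,0,0,0,0]]}}

```text
time_s: 12.95
tool_pos: [0.5807, -0.2475, 0.1951]
orientation: [0.0, 0.999, -0.041, 0.002]
wrist_force: [0.5, 1.3, -1.4]
finger_gap: 0.877
grasp_force: 0.0
```

```bash
python3 -c "
from h import *
plan((557,-152.5,195,-5),(557,-152.5,95,-5))"
```

```text
t 12.9 tcp [ 580.7 -247.5  195.1] a -4.8 q6 1.57 F [ 0.5  1.3 -1.4] gap 74.9 gf 0.0
-> (557, -152.5, 195, -5) roll 0.2 tx -31.9 ty -92.6 tz 0.1
-> (557, -152.5, 95, -5) roll 0.0 tx 0.0 ty -0.0 tz 100.0
```

Emit:
{"name": "carry_out", "arguments": {"moves": [[78,-10,-30,0,0],[78,-11,-31,0,0],[78,-11,-31,0,0],[78,0,0,35,0],[78,0,0,35,0],[78,0,0,22,0],[78,0,0,6,0],[78,0,0,0,0]]}}

```text
time_s: 13.75
tool_pos: [0.5549, -0.1532, 0.0939]
orientation: [0.0, 0.999, -0.041, -0.001]
wrist_force: [-0.2, -0.5, 0.5]
finger_gap: 0.909
grasp_force: 0.0
```

Emit:
{"name": "carry_out", "arguments": {"moves": [[30,0,0,0,0],[30,0,0,0,0],[30,0,0,0,0],[30,0,0,0,0],[30,0,0,0,0],[30,0,0,0,0]], "squeeze": 50}}

```text
time_s: 14.35
tool_pos: [0.5568, -0.1534, 0.0973]
orientation: [0.0, 0.999, -0.041, 0.002]
wrist_force: [1.1, -0.8, 6.3]
finger_gap: 0.611
grasp_force: 53.4
```

```bash
python3 -c "
from h import *
plan((582,-323,230,-5),(582,-323,110,-5))"
```

```text
t 14.3 tcp [ 556.8 -153.4   97.3] a -4.7 q6 1.41 F [ 1.1 -0.8  6.3] gap 52.2 gf 53.4
-> (582, -323, 230, -5) roll 0.3 tx 39.9 ty 166.7 tz -132.7
-> (582, -323, 110, -5) roll 0.0 tx 0.0 ty -0.0 tz 120.0
```

Emit:
{"name": "carry_out", "arguments": {"moves": [[30,0,0,-15,0],[30,0,0,-40,0],[30,0,0,-40,0],[30,0,0,-35,0],[30,10,40,0,0],[30,10,42,0,0],[30,10,42,0,0],[30,10,42,0,0]]}}

```text
time_s: 15.15
tool_pos: [0.5815, -0.3228, 0.2244]
orientation: [-0.001, 0.999, -0.041, -0.001]
wrist_force: [1.0, 1.3, -4.5]
finger_gap: 0.607
grasp_force: 54.1
```

Emit:
{"name": "carry_out", "arguments": {"moves": [[30,0,0,0,0],[30,0,0,40,0],[30,0,0,40,0],[30,0,0,15,0],[30,0,0,0,0],[30,0,0,0,0]]}}

```text
time_s: 15.75
tool_pos: [0.5824, -0.3222, 0.1324]
orientation: [0.001, 0.999, -0.041, 0.001]
wrist_force: [-0.1, -0.5, -2.4]
finger_gap: 0.609
grasp_force: 54.8
```

```bash
python3 -c "
from h import *
plan((582,-323,110,-5))"
```

```text
t 15.8 tcp [ 582.4 -322.2  132.4] a -4.7 q6 1.69 F [-0.1 -0.5 -2.4] gap 52.0 gf 54.8
-> (582, -323, 110, -5) roll 0.3 tx -0.4 ty 0.8 tz 22.4
```

Emit:
{"name": "carry_out", "arguments": {"moves": [[30,0,0,17,0],[30,0,0,4,0],[30,0,0,2,0],[30,0,0,0,0],[72,0,0,0,0],[72,0,0,0,0],[72,0,0,0,0],[72,0,0,0,0]]}}

```text
time_s: 16.55
tool_pos: [0.5821, -0.322, 0.108]
orientation: [0.0, 0.999, -0.041, 0.0]
wrist_force: [0.0, 0.6, -0.9]
finger_gap: 0.843
grasp_force: 0.0
```

Emit:
{"name": "carry_out", "arguments": {"moves": [[72,0,0,-30,0],[72,0,0,-40,0],[72,0,0,-30,0],[72,-10,-40,0,0],[72,-10,-40,0,0],[72,-10,-40,0,0],[60,-10,-40,0,0],[60,0,0,0,0]]}}

```text
time_s: 17.35
tool_pos: [0.5552, -0.1555, 0.2084]
orientation: [-0.0, 0.999, -0.039, 0.001]
wrist_force: [0.4, -1.0, 0.1]
finger_gap: 0.703
grasp_force: 0.0
```

```bash
python3 -c "
from fit import *
plan((555,-63.5,120,29.6),(555,-63.5,25,29.6))
d=shot('top');c=cloud(d)
P=sel(c,d['frame'],.52,.65,-.38,-.28,.16,.185);print('can',rect(P),np.median(P[:,2]))
P=sel(c,d['frame'],.52,.65,-.30,-.2,.085,.105);print('jar',rect(P),np.median(P[:,2]))
P=sel(c,d['frame'],.52,.65,-.46,-.34,.06,.085);print('tape',rect(P),np.median(P[:,2]))
"
```

```text
t 17.4 tcp [ 555.2 -155.5  208.4] a -4.5 q6 1.42 F [ 0.4 -1.   0.1] gap 60.1 gf 0.0
-> (555, -63.5, 120, 29.6) roll -34.1 tx 45.3 ty -80.1 tz 88.4
-> (555, -63.5, 25, 29.6) roll 0.0 tx 0.0 ty 0.0 tz 95.0
can [ 583.4 -324.3   32.5   36.8   70.6] 0.17394382660800767Traceback (most recent call last):
  File "<string>", line 6, in <module>
    P=sel(c,d['frame'],.52,.65,-.30,-.2,.085,.105);print('jar',rect(P),np.median(P[:,2]))
  File "fit.py", line 9, in sel
    return c[(l==1+np.argmax(st[1:,4]))&m0]
                   ~~~~~~~~~^^^^^^^^^^
    return _wrapfunc(a, 'argmax', axis=axis, out=out, **kwds)
    return bound(*args, **kwds)
ValueError: attempt to get argmax of an empty sequence
```

Emit:
{"name": "carry_out", "arguments": {"moves": [[60,0,0,20,-8.5],[60,0,0,20,-8.5],[60,0,0,20,-8.5],[60,0,0,20,-8.5],[60,15,-27,0,0],[60,15,-27,0,0],[60,15,-26,0,0],[60,0,0,0,0]]}}

```text
time_s: 18.2
tool_pos: [0.5558, -0.0657, 0.1274]
orientation: [-0.0, 0.967, 0.253, 0.0]
wrist_force: [0.4, -0.6, -0.3]
finger_gap: 0.703
grasp_force: 0.0
```

```bash
python3 -c "
from fit import *
plan((555,-63.5,120,29.6),(555,-63.5,25,29.6))
d=shot('scene');c=cloud(d)
save(d,'knob.png',(220,110,420,310),3)
d=shot('top');c=cloud(d)
P=sel(c,d['frame'],.52,.65,-.30,-.2,.085,.105);print('jar',rect(P),np.median(P[:,2]))
"
```

```text
t 18.2 tcp [555.8 -65.7 127.4] a 29.4 q6 1.84 F [ 0.4 -0.6 -0.3] gap 60.1 gf 0.0
-> (555, -63.5, 120, 29.6) roll -0.2 tx 0.4 ty -2.3 tz 7.4
-> (555, -63.5, 25, 29.6) roll 0.0 tx 0.0 ty 0.0 tz 95.0
jar [ 580.8 -248.8   51.1   53.7    0.9] 0.09490056730368512
```

View pics/knob.png

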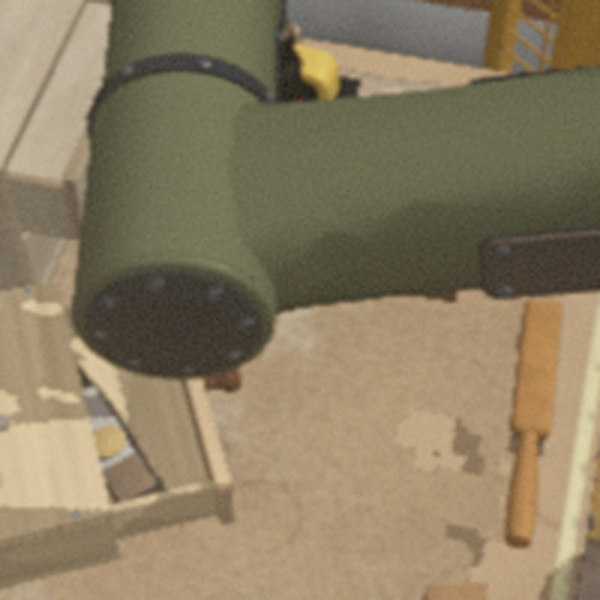

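The scene picture still shows the tape on the mat (310,75) and the knob peeking out at (225,380). The drawer is where it was, so I'll descend on the knob.

Emit:
{"name": "carry_out", "arguments": {"moves": [[60,0,-2,40,0],[60,0,0,35,0],[60,0,0,20,0],[60,0,0,7,0],[60,0,0,0,0],[5,0,0,0,0],[5,0,0,0,0],[5,0,0,0,0]]}}

```text
time_s: 19.1
tool_pos: [0.5544, -0.0629, 0.0273]
orientation: [-0.002, 0.968, 0.253, 0.001]
wrist_force: [-5.7, 8.9, 6.3]
finger_gap: 0.224
grasp_force: 48.7
```

Emit:
{"name": "carry_out", "arguments": {"moves": [[5,0,0,0,0],[5,0,0,0,0],[5,0,0,0,0],[5,0,0,0,0]]}}

```text
time_s: 19.5
tool_pos: [0.5545, -0.063, 0.0273]
orientation: [-0.002, 0.967, 0.253, 0.001]
wrist_force: [-9.6, 11.5, 9.7]
finger_gap: 0.227
grasp_force: 48.5
```

Emit:
{"name": "carry_out", "arguments": {"moves": [[5,-5,-1,0,0],[5,-10,0,0,0],[5,-10,0,0,0],[5,-10,0,0,0],[5,-10,0,0,0],[5,-10,0,0,0],[5,-5,0,0,0],[5,0,0,0,0]]}}

```text
time_s: 20.3
tool_pos: [0.5018, -0.0927, 0.0273]
orientation: [-0.001, 0.968, 0.253, 0.001]
wrist_force: [-5.6, 8.1, 8.4]
finger_gap: 0.229
grasp_force: 49.5
```

Emit:
{"name": "carry_out", "arguments": {"moves": [[5,-3,0,0,0],[5,-3,0,0,0],[5,-2,0,0,0],[5,0,0,0,0]]}}

```text
time_s: 20.7
tool_pos: [0.4956, -0.0963, 0.0274]
orientation: [-0.001, 0.967, 0.253, 0.002]
wrist_force: [-4.9, 8.7, 6.9]
finger_gap: 0.23
grasp_force: 49.4
```

```bash
python3 -c "
from fit import *
plan()
d=shot('top');c=cloud(d)
save(d,'drawer.png',(170,60,350,260),3)
P=sel(c,d['frame'],.4,.7,-.25,.15,.06,.0715);print('front',rect(P))
"
```

```text
t 20.7 tcp [495.6 -96.3  27.4] a 29.3 q6 1.88 F [-4.9  8.7  6.9] gap 19.6 gf 49.4
front [ 561.6 -155.6    9.    46.6   29.5]
```

View pics/drawer.png

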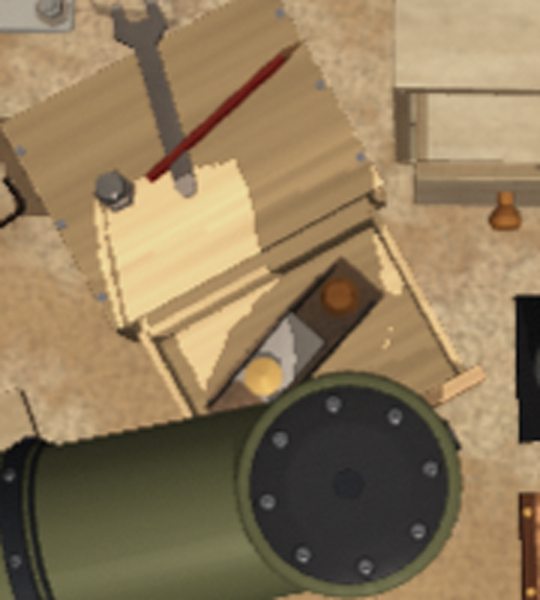

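The picture shows the drawer pulled out, with its back edge at (265,270) just clear of the box and the plane askew at (300,335). There is no end-stop force yet, so I'll keep pulling.

Emit:
{"name": "carry_out", "arguments": {"moves": [[5,-2,0,0,0],[5,-2,0,0,0],[5,-2,0,0,0],[5,0,0,0,0],[5,0,0,0,0]]}}

```text
time_s: 21.25
tool_pos: [0.4916, -0.0985, 0.0274]
orientation: [-0.001, 0.967, 0.253, 0.003]
wrist_force: [2.2, 9.0, 3.1]
finger_gap: 0.227
grasp_force: 49.1
```

Emit:
{"name": "carry_out", "arguments": {"moves": [[5,-2,0,0,0],[5,-1,0,0,0],[5,0,0,0,0],[5,0,0,0,0]]}}

```text
time_s: 21.65
tool_pos: [0.4916, -0.0985, 0.0275]
orientation: [-0.002, 0.967, 0.253, 0.007]
wrist_force: [12.2, 13.3, -3.8]
finger_gap: 0.225
grasp_force: 49.1
```

Emit:
{"name": "carry_out", "arguments": {"moves": [[60,1,0,0,0],[60,1,0,0,0],[60,1,0,0,0],[60,0,0,0,0],[60,0,0,-30,0],[60,0,0,-45,0],[60,0,0,-45,0],[60,0,0,-45,0]]}}

```text
time_s: 22.45
tool_pos: [0.4889, -0.1012, 0.1922]
orientation: [0.0, 0.968, 0.252, -0.0]
wrist_force: [1.8, 0.0, -0.2]
finger_gap: 0.701
grasp_force: 0.0
```

Emit:
{"name": "carry_out", "arguments": {"moves": [[70,-25,40,-10,0],[70,-25,40,0,0],[70,-25,40,0,0],[70,-25,40,0,0],[70,-25,40,0,0],[70,-25,40,0,0],[70,0,0,0,0]]}}

```text
time_s: 23.15
tool_pos: [0.4738, -0.3881, 0.1985]
orientation: [-0.001, 0.968, 0.25, -0.002]
wrist_force: [0.5, 0.3, -0.3]
finger_gap: 0.82
grasp_force: 0.0
```

```bash
python3 -c "
from fit import *
plan()
d=shot('top');c=cloud(d)
save(d,'plane.png',(190,110,330,250),4)
s=shot('scene')
for n,e in(('top',d),('scene',s)):
    c=cloud(e)
    try:
        P=sel(c,e['frame'],.4,.72,-.25,.15,.0625,.0715);print(n,'front',rect(P))
    except Exception as x: print(x)
    P=sel(c,e['frame'],.5,.7,-.13,.06,.030,.053,lambda f:f.max(-1)-f.min(-1)<45);print(n,'plane',len(P),rect(P))
    np.save('/tmp/%s.npy'%n,c)
"
```

```text
t 23.1 tcp [ 473.8 -388.1  198.5] a 28.9 q6 2.43 F [ 0.5  0.3 -0.3] gap 70.0 gf 0.0
top front [506.7 -68.1   9.1 174.4  29.6]
top plane 308 [579.3 -31.3  41.7 129.4  48.7]
scene front [514.7 -81.   12.4 212.   29.9]
scene plane 497 [577.6 -26.7  44.3 128.9  49.4]
```

View pics/plane.png

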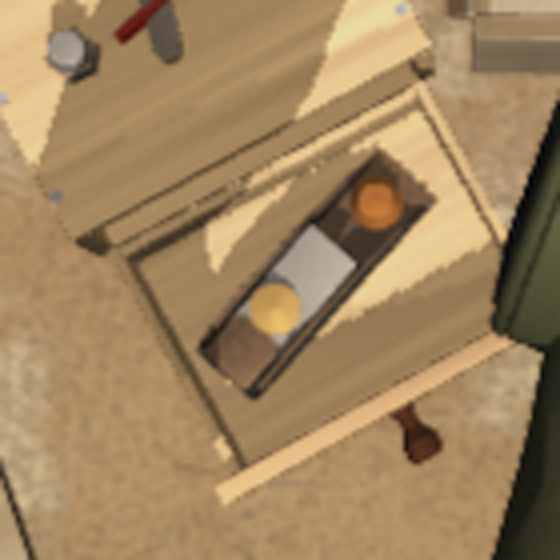

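The picture shows the plane with corners at crop (382,150), (435,197), (255,395) and (203,348), its middle at about (319,272), and the drawer fully out.

```bash
python3 -c "
from fit import *
d=load('top')
q=[]
for u,v in((382,150),(435,197),(255,395),(203,348)):
    o,r=ray(d,190+u/4,110+v/4);q.append((o+r*(.046-o[2])/r[2])[:2]*1000)
q=np.array(q);c=q.mean(0);print(np.round(q),c,[np.degrees(np.arctan2(*(q[i]-q[j])[::-1])) for i,j in((0,3),(1,2))],np.linalg.norm(q[0]-q[3]),np.linalg.norm(q[0]-q[1]))
plan((c[0],c[1],195,-41.5),(c[0],c[1],21,-41.5))
"
```

```text
[[ 654.  -75.]
 [ 628. -105.]
 [ 517.   -7.]
 [ 543.   22.]] [585.61395731 -41.16752074] [np.float64(-41.18857081566744), np.float64(-41.50027025167779)] 147.48198883403245 39.40651110653723
t 23.2 tcp [ 475.  -384.7  199.4] a 29.1 q6 2.43 F [0.9 1.7 0.7] gap 70.3 gf 0.0
-> (np.float64(585.6139573109219), np.float64(-41.167520744375324), 195, -41.5) roll 70.6 tx -144.7 ty -330.6 tz 4.4
-> (np.float64(585.6139573109219), np.float64(-41.167520744375324), 21, -41.5) roll 0.0 tx 0.0 ty -0.0 tz 174.0
```

Emit:
{"name": "carry_out", "arguments": {"moves": [[62,0,0,-5,8.5],[62,0,0,0,8.5],[62,0,0,0,8.5],[62,0,0,0,8.5],[62,0,0,0,8.5],[62,0,0,0,8.5],[62,0,0,0,8.5],[62,0,0,0,8.5]]}}

```text
time_s: 24.05
tool_pos: [0.4762, -0.3822, 0.2059]
orientation: [0.0, 0.943, -0.334, 0.0]
wrist_force: [-0.2, -0.2, -0.5]
finger_gap: 0.725
grasp_force: 0.0
```

Emit:
{"name": "carry_out", "arguments": {"moves": [[62,0,0,0,2.5],[62,-20,-47,0,0],[62,-20,-47,0,0],[62,-20,-47,0,0],[62,-20,-47,0,0],[62,-20,-47,0,0],[62,-20,-47,0,0],[62,-20,-47,0,0]]}}

```text
time_s: 24.85
tool_pos: [0.585, -0.0477, 0.2062]
orientation: [-0.0, 0.936, -0.351, 0.001]
wrist_force: [0.9, 0.0, 0.5]
finger_gap: 0.725
grasp_force: 0.0
```

Emit:
{"name": "carry_out", "arguments": {"moves": [[62,0,0,40,0],[62,0,0,40,0],[62,0,0,20,0],[62,0,0,0,0],[62,0,0,0,0]]}}

```text
time_s: 25.35
tool_pos: [0.5853, -0.0505, 0.1068]
orientation: [0.0, 0.936, -0.352, 0.001]
wrist_force: [0.2, -0.1, 0.8]
finger_gap: 0.727
grasp_force: 0.0
```

```bash
python3 -c "
from fit import *
plan((586.7,-40,21,-41.4))"
```

```text
t 25.4 tcp [585.3 -50.5 106.8] a -41.2 q6 0.6 F [ 0.2 -0.1  0.8] gap 62.1 gf 0.0
-> (586.7, -40, 21, -41.4) roll 0.2 tx -5.9 ty -8.8 tz 85.8
```

Emit:
{"name": "carry_out", "arguments": {"moves": [[62,-6,-9,0,0],[62,0,0,0,0],[62,0,0,35,0],[62,0,0,30,0],[62,0,0,12,0],[62,0,0,8,0],[62,0,0,0,0]]}}

```text
time_s: 26.05
tool_pos: [0.5868, -0.0404, 0.0206]
orientation: [0.0, 0.936, -0.352, 0.0]
wrist_force: [-1.1, 0.8, 0.6]
finger_gap: 0.727
grasp_force: 0.0
```

Emit:
{"name": "carry_out", "arguments": {"moves": [[20,0,0,0,0],[20,0,0,0,0],[20,0,0,0,0],[20,0,0,0,0],[20,0,0,0,0],[20,0,0,0,0]], "squeeze": 70}}

```text
time_s: 26.65
tool_pos: [0.5885, -0.0398, 0.0231]
orientation: [-0.001, 0.936, -0.352, 0.002]
wrist_force: [1.1, 2.4, 6.4]
finger_gap: 0.504
grasp_force: 72.8
```

Emit:
{"name": "carry_out", "arguments": {"moves": [[20,0,0,-10,0],[20,0,0,-25,0],[20,0,0,-35,0],[20,0,0,-40,0],[20,0,0,-30,0],[20,0,0,0,0],[20,0,0,0,0]]}}

```text
time_s: 27.35
tool_pos: [0.5858, -0.0401, 0.1592]
orientation: [-0.0, 0.936, -0.352, -0.001]
wrist_force: [-0.7, -0.4, -6.8]
finger_gap: 0.506
grasp_force: 72.7
```

```bash
python3 -c "
from fit import *
plan((443,-311.2,160,-41.4),(443,-311.2,160,-87.8),(443,-311.2,19,-87.8))"
```

```text
t 27.4 tcp [585.8 -40.1 159.2] a -41.3 q6 0.58 F [-0.7 -0.4 -6.8] gap 43.2 gf 72.7
-> (443, -311.2, 160, -41.4) roll 0.1 tx 72.2 ty 297.8 tz -0.8
-> (443, -311.2, 160, -87.8) roll 46.4 tx 0.0 ty -0.0 tz -0.0
-> (443, -311.2, 19, -87.8) roll 0.0 tx 0.0 ty -0.0 tz 141.0
```

Emit:
{"name": "carry_out", "arguments": {"moves": [[20,9,37,0,0],[20,9,37,0,0],[20,9,37,0,0],[20,9,37,0,0],[20,9,37,0,0],[20,9,37,0,0],[20,9,38,0,0],[20,9,38,0,0]]}}

```text
time_s: 28.15
tool_pos: [0.4419, -0.3122, 0.1571]
orientation: [-0.0, 0.936, -0.352, -0.003]
wrist_force: [0.2, -0.4, -5.7]
finger_gap: 0.503
grasp_force: 73.1
```

Emit:
{"name": "carry_out", "arguments": {"moves": [[20,0,0,0,7.8],[20,0,0,20,7.8],[20,0,0,30,7.7],[20,0,0,30,7.7],[20,0,0,20,7.7],[20,0,0,0,7.7],[20,0,0,0,0],[20,0,0,0,0]]}}

```text
time_s: 28.95
tool_pos: [0.4433, -0.3116, 0.059]
orientation: [0.001, 0.723, -0.691, -0.001]
wrist_force: [0.8, 0.7, -5.5]
finger_gap: 0.509
grasp_force: 73.8
```

```bash
python3 -c "
from fit import *
plan((443,-311.2,19,-87.8))
d=shot('top');s=shot('scene')
A=cv2.resize(d['frame'][190:290,320:460],None,fx=3,fy=3,interpolation=2);B=cv2.resize(s['frame'][120:220,300:425],None,fx=3,fy=3,interpolation=2)
cv2.imwrite('pics/rest1.png',np.hstack([A,B])[...,::-1])"
```

```text
t 28.9 tcp [ 443.3 -311.6   59. ] a -87.5 q6 0.29 F [ 0.8  0.7 -5.5] gap 43.5 gf 73.8
-> (443, -311.2, 19, -87.8) roll 0.3 tx -0.4 ty 0.3 tz 40.0
```

View pics/rest1.png

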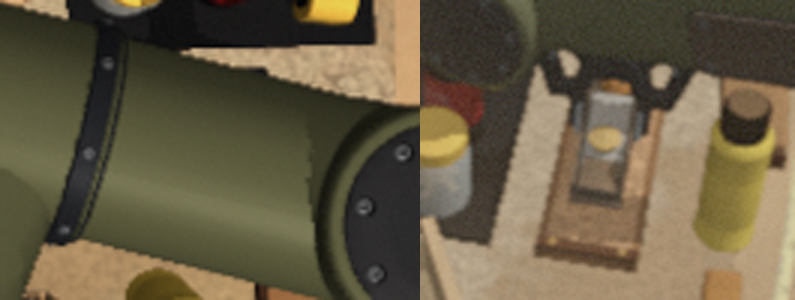

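The scene half shows the plane upright over the rest. Its near end is at (598,197), with the near strip at (590,250). I'll check how central it is along its length.

```bash
python3 -c "
from fit import *
s=load('scene')
for (u,v),z in(((598,197),.056),((598,186),.084),((590,244),.022)):
    o,r=ray(s,300+(u-420)/3,120+v/3);print(np.round((o+r*(z-o[2])/r[2])*1000,1))
c=cloud(s);m=(c[...,0]>.41)&(c[...,0]<.476)&(c[...,1]>-.42)&(c[...,1]<-.2)&(c[...,2]>.06)&(c[...,2]<.1);P=c[m];print(len(P),rect(P),np.percentile(P,[1,99],axis=0))
"
```

```text
[ 437.2 -240.3   56. ]
[ 436.7 -228.6   84. ]
[ 437.1 -216.    22. ]
728 [ 443.6 -297.4  136.1   64.6   83.9] [[ 0.41274485 -0.3546159   0.06104083]
 [ 0.47289173 -0.23196323  0.09764632]]
```

Emit:
{"name": "carry_out", "arguments": {"moves": [[20,0,0,20,0],[20,0,0,12,0],[20,0,0,5,0],[20,0,0,2,0],[20,0,0,0,0],[20,0,0,0,0]]}}

```text
time_s: 29.65
tool_pos: [0.4446, -0.3121, 0.0221]
orientation: [-0.0, 0.722, -0.692, 0.001]
wrist_force: [0.1, 0.3, -4.8]
finger_gap: 0.51
grasp_force: 73.6
```

```bash
python3 -c "
from fit import *
plan((443,-311.2,18,-87.8))"
```

```text
t 29.6 tcp [ 444.6 -312.1   22.1] a -87.6 q6 0.28 F [ 0.1  0.3 -4.8] gap 43.6 gf 73.6
-> (443, -311.2, 18, -87.8) roll 0.2 tx -0.9 ty 1.6 tz 4.1
```

Still carrying the weight (−4.8 N), so I'll lower in 1 mm steps until contact, then open.

Emit:
{"name": "carry_out", "arguments": {"moves": [[20,0,-1,2,0],[20,0,0,1,0],[20,0,0,1,0],[20,0,0,0,0],[20,0,0,0,0]]}}

```text
time_s: 30.15
tool_pos: [0.4459, -0.312, 0.0197]
orientation: [-0.0, 0.722, -0.692, 0.001]
wrist_force: [-4.7, 4.5, 6.2]
finger_gap: 0.509
grasp_force: 75.2
```

Emit:
{"name": "carry_out", "arguments": {"moves": [[62,0,0,0,0],[62,0,0,0,0],[62,0,0,0,0],[62,0,0,0,0],[62,0,0,-30,0],[62,0,0,-45,0],[62,0,0,-45,0],[62,0,0,-45,0]], "squeeze": 50}}

```text
time_s: 30.95
tool_pos: [0.4449, -0.3119, 0.1842]
orientation: [0.0, 0.721, -0.692, 0.0]
wrist_force: [0.9, -0.1, -0.5]
finger_gap: 0.728
grasp_force: 0.0
```

```bash
python3 -c "
from fit import *
plan((491,-99,190,29.6),(491,-99,28,29.6))"
```

```text
t 30.9 tcp [ 444.9 -311.9  184.2] a -87.7 q6 0.28 F [ 0.9 -0.1 -0.5] gap 62.2 gf 0.0
-> (491, -99, 190, 29.6) roll -117.3 tx 145.2 ty -162.3 tz -5.8
-> (491, -99, 28, 29.6) roll 0.0 tx 0.0 ty 0.0 tz 162.0
```

Emit:
{"name": "carry_out", "arguments": {"moves": [[62,0,0,0,7.8],[62,0,0,0,7.8],[62,0,0,0,7.8],[62,0,0,0,7.8],[62,0,0,0,7.8],[62,0,0,0,7.8],[62,0,0,0,7.8],[62,0,0,0,7.8]]}}

```text
time_s: 31.75
tool_pos: [0.4452, -0.3119, 0.1823]
orientation: [-0.0, -0.256, 0.967, -0.0]
wrist_force: [-0.0, -0.1, -0.1]
finger_gap: 0.725
grasp_force: 0.0
```

Emit:
{"name": "carry_out", "arguments": {"moves": [[62,-29,32,0,0],[62,-29,32,0,0],[62,-29,33,0,0],[62,-29,33,10,0],[62,-29,32,20,0],[62,0,0,30,0],[62,0,0,0,0],[62,0,0,0,0]]}}

```text
time_s: 32.55
tool_pos: [0.4899, -0.0996, 0.1229]
orientation: [-0.0, -0.258, 0.966, -0.001]
wrist_force: [-0.0, 0.4, 1.0]
finger_gap: 0.727
grasp_force: 0.0
```

```bash
python3 -c "
from fit import *
plan((491,-99,26,-150.4))
d=shot('top');s=shot('scene');
A=cv2.resize(d['frame'][130:300,240:470],None,fx=2,fy=2,interpolation=2);B=cv2.resize(s['frame'][120:290,280:430],None,fx=2,fy=2,interpolation=2)
cv2.imwrite('pics/rest2.png',np.hstack([A,B])[...,::-1])
for n,e in(('top',d),('scene',s)):
    c=cloud(e);P=sel(c,e['frame'],.40,.49,-.405,-.217,.03,.07);print(n,rect(P),np.percentile(P[:,2],[50,95]))
"
```

```text
t 32.5 tcp [489.9 -99.6 122.9] a -150.1 q6 -1.25 F [-0.   0.4  1. ] gap 62.1 gf 0.0
-> (491, -99, 26, -150.4) roll 0.3 tx -1.3 ty -0.0 tz 96.9
top [ 444.5 -291.1   42.6  109.8    1.2] [0.04319735 0.05112509]Traceback (most recent call last):
  File "<string>", line 8, in <module>
    c=cloud(e);P=sel(c,e['frame'],.40,.49,-.405,-.217,.03,.07);print(n,rect(P),np.percentile(P[:,2],[50,95]))
                 ~~~^^^^^^^^^^^^^^^^^^^^^^^^^^^^^^^^^^^^^^^^^^
  File "fit.py", line 9, in sel
    return c[(l==1+np.argmax(st[1:,4]))&m0]
                   ~~~~~~~~~^^^^^^^^^^
    return _wrapfunc(a, 'argmax', axis=axis, out=out, **kwds)
    return bound(*args, **kwds)
ValueError: attempt to get argmax of an empty sequence
```

View pics/rest2.png

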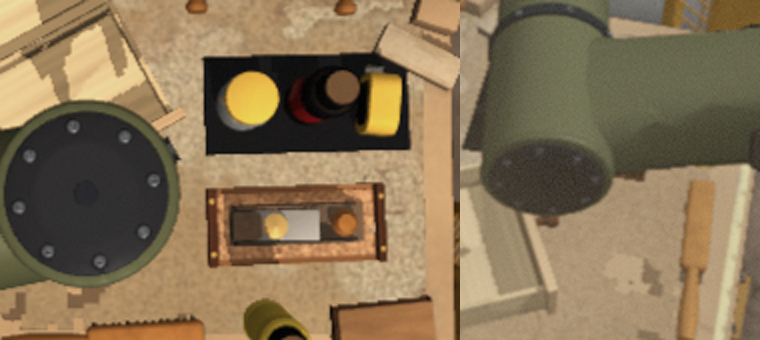

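The top half shows the plane upright on the rest from (231) to (361), between strips at (217) and (377), so it is central. The jar, can and tape stand on the mat at (250,98), (340,88) and (382,103). Next I'll grip the knob and push the drawer shut.

Emit:
{"name": "carry_out", "arguments": {"moves": [[62,-1,0,40,0],[62,0,0,35,0],[62,0,0,15,0],[62,0,0,8,0],[5,0,0,0,0],[5,0,0,0,0],[5,0,0,0,0],[5,0,0,0,0]]}}

```text
time_s: 33.45
tool_pos: [0.4918, -0.0984, 0.0263]
orientation: [0.001, -0.258, 0.966, -0.0]
wrist_force: [-3.9, 1.7, 6.0]
finger_gap: 0.227
grasp_force: 48.8
```

Emit:
{"name": "carry_out", "arguments": {"moves": [[5,0,0,0,0],[5,0,0,0,0],[5,-5,0,0,0],[5,-15,0,0,0],[5,-20,0,0,0],[5,-20,0,0,0],[5,-20,0,0,0],[5,-20,0,0,0]]}}

```text
time_s: 34.25
tool_pos: [0.5789, -0.049, 0.0264]
orientation: [0.001, -0.258, 0.966, -0.001]
wrist_force: [-2.0, -2.4, 5.5]
finger_gap: 0.227
grasp_force: 49.0
```

Emit:
{"name": "carry_out", "arguments": {"moves": [[5,-20,0,0,0],[5,-15,0,0,0],[5,-5,0,0,0],[5,0,0,0,0],[5,0,0,0,0]]}}

```text
time_s: 34.75
tool_pos: [0.6139, -0.0291, 0.0264]
orientation: [0.002, -0.258, 0.966, -0.001]
wrist_force: [3.3, -3.2, 5.1]
finger_gap: 0.225
grasp_force: 49.5
```

```bash
python3 -c "
from fit import *
plan((622,-24.4,26,-150.4))"
```

```text
t 34.8 tcp [613.9 -29.1  26.4] a -150.0 q6 -1.33 F [ 3.3 -3.2  5.1] gap 19.3 gf 49.5
-> (622, -24.4, 26, -150.4) roll 0.4 tx -9.4 ty 0.1 tz 0.4
```

Emit:
{"name": "carry_out", "arguments": {"moves": [[5,-3,0,0,0],[5,-3,0,0,0],[5,-2,0,0,0],[5,0,0,0,0],[5,0,0,0,0]]}}

```text
time_s: 35.25
tool_pos: [0.6198, -0.0257, 0.0263]
orientation: [0.001, -0.258, 0.966, -0.001]
wrist_force: [1.7, -4.0, 6.7]
finger_gap: 0.229
grasp_force: 49.6
```

Emit:
{"name": "carry_out", "arguments": {"moves": [[5,-2,0,0,0],[5,-1,0,0,0],[5,-1,0,0,0],[5,0,0,0,0],[5,0,0,0,0]]}}

```text
time_s: 35.75
tool_pos: [0.6222, -0.0243, 0.0263]
orientation: [-0.0, -0.258, 0.966, -0.001]
wrist_force: [-4.0, -5.0, 9.5]
finger_gap: 0.228
grasp_force: 49.8
```

Emit:
{"name": "carry_out", "arguments": {"moves": [[5,-2,0,0,0],[5,-1,0,0,0],[5,0,0,0,0],[5,0,0,0,0]]}}

```text
time_s: 36.15
tool_pos: [0.6222, -0.0244, 0.0263]
orientation: [-0.003, -0.258, 0.966, -0.001]
wrist_force: [-13.7, -8.1, 16.2]
finger_gap: 0.228
grasp_force: 50.3
```

Emit:
{"name": "carry_out", "arguments": {"moves": [[5,4,0,0,0],[62,1,0,0,0],[62,0,0,0,0],[62,0,0,0,0],[62,0,0,-40,0],[78,0,0,-45,0],[78,0,0,-45,0],[78,0,0,-45,0]]}}

```text
time_s: 36.95
tool_pos: [0.6203, -0.0234, 0.2006]
orientation: [-0.001, -0.259, 0.966, 0.0]
wrist_force: [1.5, 0.3, 0.4]
finger_gap: 0.916
grasp_force: 0.0
```

```bash
python3 -c "
from fit import *
plan((582.1,-322,205,-150),(582.1,-322,109,-150))
d=shot('top');c=cloud(d)
P=sel(c,d['frame'],.52,.65,-.38,-.28,.16,.185);print('can',rect(P),np.median(P[:,2]))"
```

```text
t 37.0 tcp [620.3 -23.4 200.6] a -150.0 q6 -1.33 F [1.5 0.3 0.4] gap 78.2 gf 0.0
-> (582.1, -322, 205, -150) roll -0.0 tx 182.4 ty -239.5 tz -4.4
-> (582.1, -322, 109, -150) roll 0.0 tx -0.0 ty 0.0 tz 96.0
can [ 583.6 -321.7   34.5   37.1    1.9] 0.1741894804937696
```

Emit:
{"name": "carry_out", "arguments": {"moves": [[78,26,-34,-8,0],[78,26,-34,0,0],[78,26,-34,0,0],[78,26,-34,0,0],[78,26,-34,0,0],[78,26,-35,0,0],[78,26,-35,0,0],[78,0,0,0,0]]}}

```text
time_s: 37.8
tool_pos: [0.5813, -0.3266, 0.2056]
orientation: [-0.001, -0.256, 0.967, 0.0]
wrist_force: [-0.1, 0.9, -0.0]
finger_gap: 0.915
grasp_force: 0.0
```

```bash
python3 -c "
from fit import *
plan((582.1,-322,109,-150))"
```

```text
t 37.8 tcp [ 581.3 -326.6  205.6] a -150.3 q6 -0.84 F [-0.1  0.9 -0. ] gap 78.2 gf 0.0
-> (582.1, -322, 109, -150) roll -0.3 tx -3.0 ty 3.6 tz 96.6
```

Emit:
{"name": "carry_out", "arguments": {"moves": [[78,-2,3,0,0],[78,0,0,35,0],[78,0,0,35,0],[78,0,0,20,0],[78,0,0,6,0],[78,0,0,0,0]]}}

```text
time_s: 38.4
tool_pos: [0.5832, -0.3177, 0.1108]
orientation: [-0.001, -0.259, 0.966, 0.0]
wrist_force: [-0.1, -0.2, 0.4]
finger_gap: 0.912
grasp_force: 0.0
```

Emit:
{"name": "carry_out", "arguments": {"moves": [[30,0,0,0,0],[30,0,0,0,0],[30,0,0,0,0],[30,0,0,0,0],[30,0,0,0,0],[30,0,0,0,0]]}}

```text
time_s: 39.0
tool_pos: [0.5842, -0.3195, 0.114]
orientation: [0.002, -0.258, 0.966, -0.001]
wrist_force: [0.3, -0.3, 5.9]
finger_gap: 0.604
grasp_force: 52.3
```

Emit:
{"name": "carry_out", "arguments": {"moves": [[30,0,0,-15,0],[30,0,0,-35,0],[30,0,0,-40,0],[30,0,0,-30,0],[30,0,0,0,0],[30,0,0,0,0]]}}

```text
time_s: 39.6
tool_pos: [0.5831, -0.3184, 0.2309]
orientation: [0.0, -0.258, 0.966, 0.001]
wrist_force: [-0.4, -0.5, -6.1]
finger_gap: 0.605
grasp_force: 53.9
```

```bash
python3 -c "
from fit import *
plan((556.8,-153.4,229,-150),(556.8,-153.4,97,-150))"
```

```text
t 39.6 tcp [ 583.1 -318.4  230.9] a -150.1 q6 -0.85 F [-0.4 -0.5 -6.1] gap 51.7 gf 53.9
-> (556.8, -153.4, 229, -150) roll -0.1 tx -59.7 ty 156.0 tz 1.9
-> (556.8, -153.4, 97, -150) roll 0.0 tx -0.0 ty 0.0 tz 132.0
```

Emit:
{"name": "carry_out", "arguments": {"moves": [[30,-15,39,0,0],[30,-15,39,0,0],[30,-16,39,0,0],[30,-16,39,0,0],[30,0,0,30,0],[30,0,0,40,0],[30,0,0,35,0],[30,0,0,0,0]]}}

```text
time_s: 40.4
tool_pos: [0.5542, -0.1516, 0.1173]
orientation: [-0.007, -0.258, 0.966, 0.003]
wrist_force: [-0.8, 1.1, -6.0]
finger_gap: 0.609
grasp_force: 55.0
```

```bash
python3 -c "
from fit import *
plan((559,-152.1,98,-150))"
```

```text
t 40.4 tcp [ 554.2 -151.6  117.3] a -150.1 q6 -1.13 F [-0.8  1.1 -6. ] gap 52.0 gf 55.0
-> (559, -152.1, 98, -150) roll -0.1 tx -3.9 ty -2.9 tz 19.3
```

Emit:
{"name": "carry_out", "arguments": {"moves": [[30,0,0,15,0],[30,0,0,0,0],[30,0,0,0,0]]}}

```text
time_s: 40.7
tool_pos: [0.5595, -0.153, 0.1125]
orientation: [0.001, -0.258, 0.966, -0.0]
wrist_force: [-0.2, -0.2, -3.5]
finger_gap: 0.606
grasp_force: 55.1
```

```bash
python3 -c "
from fit import *
plan((559,-152.1,98,-150))"
```

```text
t 40.7 tcp [ 559.5 -153.   112.5] a -150.1 q6 -1.13 F [-0.2 -0.2 -3.5] gap 51.8 gf 55.1
-> (559, -152.1, 98, -150) roll -0.1 tx -0.0 ty 1.0 tz 14.5
```

Emit:
{"name": "carry_out", "arguments": {"moves": [[30,0,1,8,0],[30,0,0,2,0],[30,0,0,2,0],[30,0,0,0,0],[30,0,0,0,0]]}}

```text
time_s: 41.2
tool_pos: [0.5592, -0.1517, 0.102]
orientation: [0.001, -0.259, 0.966, -0.001]
wrist_force: [-3.6, 3.1, 6.1]
finger_gap: 0.609
grasp_force: 55.5
```

Emit:
{"name": "carry_out", "arguments": {"moves": [[72,0,0,0,0],[72,0,0,0,0],[72,0,0,0,0],[72,0,0,0,0],[75,0,0,-30,0],[75,0,0,-45,0],[75,0,0,-30,0],[75,0,0,0,0]]}}

```text
time_s: 42.0
tool_pos: [0.5604, -0.1527, 0.2104]
orientation: [0.004, -0.258, 0.966, -0.002]
wrist_force: [-0.1, 0.3, 0.8]
finger_gap: 0.876
grasp_force: 0.0
```

```bash
python3 -c "
from fit import *
plan((580.5,-247.6,205,-150),(580.5,-247.6,30,-150))"
```

```text
t 42.0 tcp [ 560.4 -152.7  210.4] a -150.1 q6 -1.13 F [-0.1  0.3  0.8] gap 74.8 gf 0.0
-> (580.5, -247.6, 205, -150) roll -0.1 tx 30.1 ty -92.3 tz 5.4
-> (580.5, -247.6, 30, -150) roll 0.0 tx -0.0 ty 0.0 tz 175.0
```

Emit:
{"name": "carry_out", "arguments": {"moves": [[80,10,-31,0,0],[80,10,-31,0,0],[80,9,-31,0,0],[80,0,0,30,0],[80,0,0,40,0],[80,0,0,30,0],[80,0,0,0,0],[80,0,0,0,0]]}}

```text
time_s: 42.8
tool_pos: [0.5798, -0.2473, 0.1048]
orientation: [-0.0, -0.258, 0.966, -0.0]
wrist_force: [1.0, -0.4, -0.1]
finger_gap: 0.934
grasp_force: 0.0
```

```bash
python3 -c "
from fit import *
plan((580.5,-247.6,30,-150))
d=shot('top');c=cloud(d)
try:
  P=sel(c,d['frame'],.5,.6,-.2,-.1,.15,.175);print('can',rect(P),np.median(P[:,2]))
except: print('hidden')"
```

```text
t 42.8 tcp [ 579.8 -247.3  104.8] a -150.0 q6 -0.96 F [ 1.  -0.4 -0.1] gap 79.7 gf 0.0
-> (580.5, -247.6, 30, -150) roll -0.0 tx -0.5 ty -0.6 tz 74.8
can [ 555.  -156.1   28.9   35.1    0. ] 0.16213009258915928
```

Emit:
{"name": "carry_out", "arguments": {"moves": [[80,0,0,35,0],[80,0,0,30,0],[80,0,0,10,0],[80,0,0,0,0],[40,0,0,0,0],[40,0,0,0,0],[40,0,0,0,0],[40,0,0,0,0]], "squeeze": 40}}

```text
time_s: 43.65
tool_pos: [0.5816, -0.2474, 0.0326]
orientation: [0.002, -0.259, 0.966, -0.001]
wrist_force: [0.5, -0.6, 6.3]
finger_gap: 0.698
grasp_force: 44.1
```

Emit:
{"name": "carry_out", "arguments": {"moves": [[40,0,0,0,0],[40,0,0,0,0]]}}

```text
time_s: 43.85
tool_pos: [0.5816, -0.2474, 0.0325]
orientation: [0.002, -0.259, 0.966, -0.001]
wrist_force: [-0.1, -0.3, 5.8]
finger_gap: 0.693
grasp_force: 44.1
```

Emit:
{"name": "carry_out", "arguments": {"moves": [[40,0,0,-15,0],[40,0,0,-40,0],[40,0,0,-45,0],[40,0,0,-45,0],[40,0,0,-45,0],[40,0,0,0,0],[40,0,0,0,0]]}}

```text
time_s: 44.55
tool_pos: [0.58, -0.2466, 0.221]
orientation: [0.001, -0.258, 0.966, -0.0]
wrist_force: [-0.1, 0.3, -4.3]
finger_gap: 0.698
grasp_force: 44.5
```

```bash
python3 -c "
from fit import *
plan((480.9,-12,205,-150),(480.9,-12,17,-150))"
```

```text
t 44.5 tcp [ 580.  -246.6  221. ] a -150.1 q6 -0.96 F [-0.1  0.3 -4.3] gap 59.6 gf 44.5
-> (480.9, -12, 205, -150) roll -0.1 tx -31.5 ty 252.8 tz 16.0
-> (480.9, -12, 17, -150) roll 0.0 tx -0.0 ty 0.0 tz 188.0
```

Emit:
{"name": "carry_out", "arguments": {"moves": [[40,-5,42,0,0],[40,-5,42,0,0],[40,-5,42,0,0],[40,-5,42,0,0],[40,-6,42,0,0],[40,-6,42,0,0],[40,0,0,0,0]]}}

```text
time_s: 45.25
tool_pos: [0.4797, -0.0089, 0.2177]
orientation: [-0.001, -0.261, 0.965, 0.001]
wrist_force: [0.8, -0.3, -2.4]
finger_gap: 0.694
grasp_force: 44.9
```

Emit:
{"name": "carry_out", "arguments": {"moves": [[40,0,0,40,0],[40,0,0,45,0],[40,0,0,45,0],[40,0,0,40,0],[40,0,0,15,0],[40,0,0,0,0],[40,0,0,0,0]]}}

```text
time_s: 45.95
tool_pos: [0.4815, -0.013, 0.0343]
orientation: [-0.001, -0.258, 0.966, -0.0]
wrist_force: [-0.5, 0.2, -2.5]
finger_gap: 0.691
grasp_force: 45.1
```

```bash
python3 -c "
from fit import *
plan((481,-12,17,-150))"
```

```text
t 46.0 tcp [481.5 -13.   34.3] a -150.1 q6 -1.44 F [-0.5  0.2 -2.5] gap 59.0 gf 45.1
-> (481, -12, 17, -150) roll -0.1 tx -0.1 ty 1.2 tz 17.3
```

Emit:
{"name": "carry_out", "arguments": {"moves": [[40,0,1,12,0],[40,0,0,3,0],[40,0,0,2,0],[40,0,0,0,0],[40,0,0,0,0]]}}

```text
time_s: 46.45
tool_pos: [0.4819, -0.0114, 0.0205]
orientation: [0.001, -0.259, 0.966, -0.0]
wrist_force: [-10.7, 2.6, 13.6]
finger_gap: 0.69
grasp_force: 46.6
```

Emit:
{"name": "carry_out", "arguments": {"moves": [[76,0,0,0,0],[76,0,0,0,0],[76,0,0,0,0],[76,0,0,0,0],[76,0,0,-30,0],[76,0,0,-45,0],[76,0,0,-45,0],[76,0,0,-45,0]]}}

```text
time_s: 47.25
tool_pos: [0.4809, -0.012, 0.184]
orientation: [-0.0, -0.258, 0.966, -0.0]
wrist_force: [1.3, 0.0, -0.5]
finger_gap: 0.887
grasp_force: 0.0
```

Emit:
{"name": "carry_out", "arguments": {"moves": [[56,0,0,-25,8.5],[56,0,0,0,8.5],[56,0,0,0,8.5],[56,0,0,0,8.5],[56,0,0,0,1],[56,0,0,0,0]]}}

```text
time_s: 47.85
tool_pos: [0.4812, -0.0118, 0.2072]
orientation: [-0.0, 0.043, 0.999, -0.0]
wrist_force: [-0.2, -0.1, -0.1]
finger_gap: 0.657
grasp_force: 0.0
```

```bash
python3 -c "
from fit import *
plan((579.7,-398.1,205,175.3),(579.7,-398.1,29,175.3))"
```

```text
t 47.9 tcp [481.2 -11.8 207.2] a 175.1 q6 -2.05 F [-0.2 -0.1 -0.1] gap 56.1 gf 0.0
-> (579.7, -398.1, 205, 175.3) roll -0.2 tx -129.8 ty -376.9 tz 2.2
-> (579.7, -398.1, 29, 175.3) roll 0.0 tx 0.0 ty 0.0 tz 176.0
```

Emit:
{"name": "carry_out", "arguments": {"moves": [[56,-16,-47,0,0],[56,-16,-47,0,0],[56,-16,-47,0,0],[56,-16,-47,0,0],[56,-16,-47,0,0],[56,-16,-47,0,0],[56,-17,-47,0,0],[56,-17,-47,0,0]]}}

```text
time_s: 48.65
tool_pos: [0.5777, -0.3999, 0.207]
orientation: [-0.0, 0.042, 0.999, -0.0]
wrist_force: [1.2, 0.6, 1.4]
finger_gap: 0.658
grasp_force: 0.0
```

Emit:
{"name": "carry_out", "arguments": {"moves": [[56,0,0,45,0],[56,0,0,45,0],[56,0,0,10,0],[56,0,0,0,0],[56,0,0,0,0]]}}

```text
time_s: 49.15
tool_pos: [0.5785, -0.3983, 0.1107]
orientation: [0.002, 0.043, 0.999, -0.001]
wrist_force: [0.1, 0.8, 0.4]
finger_gap: 0.65
grasp_force: 0.0
```

```bash
python3 -c "
from fit import *
plan((579.7,-398.1,29,175.3))
d=shot('top');c=cloud(d)
P=sel(c,d['frame'],.5,.6,-.2,-.1,.15,.175);print('can',rect(P),np.median(P[:,2]))
P=sel(c,d['frame'],.43,.53,-.07,.05,.076,.09);print('jar',rect(P),np.median(P[:,2]))"
```

```text
t 49.1 tcp [ 578.5 -398.3  110.7] a 175.0 q6 -1.34 F [0.1 0.8 0.4] gap 55.5 gf 0.0
-> (579.7, -398.1, 29, 175.3) roll -0.3 tx -1.2 ty 0.3 tz 81.7
can [ 563.5 -138.6    0.     0.     0. ] 0.16057808911373428
jar [481.4 -12.7  52.7  50.4   1.2] 0.08265852622426106
```

Emit:
{"name": "carry_out", "arguments": {"moves": [[56,-1,0,40,0],[56,0,0,30,0],[56,0,0,9,0],[56,0,0,0,0],[10,0,0,0,0],[10,0,0,0,0],[10,0,0,0,0],[10,0,0,0,0]]}}

```text
time_s: 50.0
tool_pos: [0.5801, -0.3987, 0.0319]
orientation: [0.002, 0.044, 0.999, -0.001]
wrist_force: [-0.4, 1.6, 6.2]
finger_gap: 0.392
grasp_force: 42.1
```

Emit:
{"name": "carry_out", "arguments": {"moves": [[10,0,0,0,0],[10,0,0,-15,0],[10,0,0,-40,0],[10,0,0,-45,0],[10,0,0,-45,0],[10,0,0,-35,0],[10,0,0,0,0],[10,0,0,0,0]]}}

```text
time_s: 50.8
tool_pos: [0.5788, -0.3977, 0.2097]
orientation: [0.001, 0.044, 0.999, 0.0]
wrist_force: [-0.2, -0.4, -4.7]
finger_gap: 0.389
grasp_force: 41.2
```

```bash
python3 -c "
from fit import *
plan((489,-90.6,210,175),(489,-90.6,210,140.3),(489,-90.6,16,140.3))"
```

```text
t 50.8 tcp [ 578.8 -397.7  209.7] a 174.9 q6 -1.34 F [-0.2 -0.4 -4.7] gap 33.2 gf 41.2
-> (489, -90.6, 210, 175) roll -0.1 tx 116.2 ty 298.1 tz -0.3
-> (489, -90.6, 210, 140.3) roll 34.7 tx 0.0 ty 0.0 tz -0.0
-> (489, -90.6, 16, 140.3) roll 0.0 tx 0.0 ty 0.0 tz 194.0
```

Emit:
{"name": "carry_out", "arguments": {"moves": [[10,14,37,0,0],[10,14,37,0,0],[10,14,37,0,0],[10,14,37,0,0],[10,15,37,0,0],[10,15,37,0,0],[10,15,38,0,0],[10,15,38,0,0]]}}

```text
time_s: 51.6
tool_pos: [0.4876, -0.0894, 0.2064]
orientation: [-0.002, 0.044, 0.999, -0.0]
wrist_force: [1.2, 1.0, -3.2]
finger_gap: 0.397
grasp_force: 41.0
```

Emit:
{"name": "carry_out", "arguments": {"moves": [[10,0,0,0,8.5],[10,0,0,0,8.5],[10,0,0,0,8.5],[10,0,0,0,8.5],[10,0,0,20,0.7],[10,0,0,40,0],[10,0,0,0,0],[10,0,0,0,0]]}}

```text
time_s: 52.4
tool_pos: [0.4884, -0.0912, 0.1477]
orientation: [-0.001, 0.34, 0.94, -0.001]
wrist_force: [-0.2, 0.4, -1.2]
finger_gap: 0.39
grasp_force: 41.4
```

```bash
python3 -c "
from fit import *
plan((489,-90.6,16.5,140.3))"
```

```text
t 52.4 tcp [488.4 -91.2 147.7] a 140.2 q6 -2.49 F [-0.2  0.4 -1.2] gap 33.3 gf 41.4
-> (489, -90.6, 16.5, 140.3) roll -0.1 tx -0.1 ty 0.8 tz 131.2
```

Emit:
{"name": "carry_out", "arguments": {"moves": [[10,0,0,35,0],[10,0,0,35,0],[10,0,0,35,0],[10,0,0,15,0],[10,0,0,0,0],[10,0,0,0,0]]}}

```text
time_s: 53.0
tool_pos: [0.4907, -0.0909, 0.0307]
orientation: [0.001, 0.34, 0.94, 0.0]
wrist_force: [1.1, -0.8, -1.9]
finger_gap: 0.394
grasp_force: 41.4
```

```bash
python3 -c "
from fit import *
plan((489,-90.6,16.5,140.3))"
```

```text
t 53.0 tcp [490.7 -90.9  30.7] a 140.3 q6 -2.49 F [ 1.1 -0.8 -1.9] gap 33.6 gf 41.4
-> (489, -90.6, 16.5, 140.3) roll -0.0 tx 1.5 ty -0.8 tz 14.2
```

Emit:
{"name": "carry_out", "arguments": {"moves": [[10,1,0,8,0],[10,0,0,3,0],[10,0,0,1,0],[10,0,0,0,0],[10,0,0,0,0]]}}

```text
time_s: 53.5
tool_pos: [0.4898, -0.0899, 0.0199]
orientation: [0.002, 0.34, 0.941, 0.0]
wrist_force: [-7.7, 4.3, 12.9]
finger_gap: 0.392
grasp_force: 43.5
```

Contact: release, rise and move away to the left for a clear view.

Emit:
{"name": "carry_out", "arguments": {"moves": [[46,0,0,0,0],[46,0,0,0,0],[46,0,0,0,0],[46,0,0,0,0],[46,0,0,-30,0],[46,0,0,-45,0],[46,0,0,-45,0],[46,0,0,-45,0]]}}

```text
time_s: 54.3
tool_pos: [0.4882, -0.0903, 0.183]
orientation: [0.0, 0.34, 0.94, -0.0]
wrist_force: [0.3, -0.0, 0.2]
finger_gap: 0.541
grasp_force: 0.0
```

Emit:
{"name": "carry_out", "arguments": {"moves": [[46,31,36,-10,0],[46,31,36,0,0],[46,31,36,0,0],[46,31,36,0,0],[46,31,36,0,0],[46,31,36,0,0],[46,31,36,0,0],[46,0,0,0,0]]}}

```text
time_s: 55.1
tool_pos: [0.5014, 0.2252, 0.1895]
orientation: [-0.013, 0.32, 0.947, 0.006]
wrist_force: [0.8, -0.6, -0.5]
finger_gap: 0.542
grasp_force: 0.0
```

```bash
python3 -c "
from fit import *
plan()
d=shot('top');s=shot('scene')
save(d,'end.png',(170,60,450,290),2.8)
for n,e in(('top',d),('scene',s)):
    c=cloud(e)
    for k,a in dict(jar=(.43,.53,-.07,.05,.076,.09),can=(.5,.6,-.2,-.1,.15,.175),tape=(.44,.54,-.14,-.05,.05,.068),plane=(.40,.49,-.405,-.217,.03,.07),front=(.5,.7,-.2,.15,.0625,.0705)).items():
        try: P=sel(c,e['frame'],*a);print(n,k,rect(P),np.round(np.median(P[:,2]),4))
        except Exception: print(n,k,'hidden')"
```

```text
t 55.1 tcp [501.4 225.2 189.5] a 142.7 q6 -2.99 F [ 0.8 -0.6 -0.5] gap 46.3 gf 0.0
top jar [ 4.813e+02 -1.250e+01  5.260e+01  5.070e+01  2.000e-01] 0.0826
top can [ 557.9 -156.2   34.8   35.2    1.1] 0.162
top tape [490.1 -90.5  33.2  64.   50.6] 0.0608
top plane [ 444.4 -290.7   42.6  109.6    1.1] 0.0434
top front [645.8 -11.2  10.2 212.3  29.1] 0.067
scene jar hidden
scene can [ 556.3 -150.7   34.8   35.1   82.5] 0.1616
scene tape [485.8 -84.6  33.4  60.   50.7] 0.0611
scene plane [ 442.5 -298.7   41.7  138.4    2. ] 0.0403
scene front [663.7 126.6  10.6   2.8  30.1] 0.0654
```

View pics/end.png

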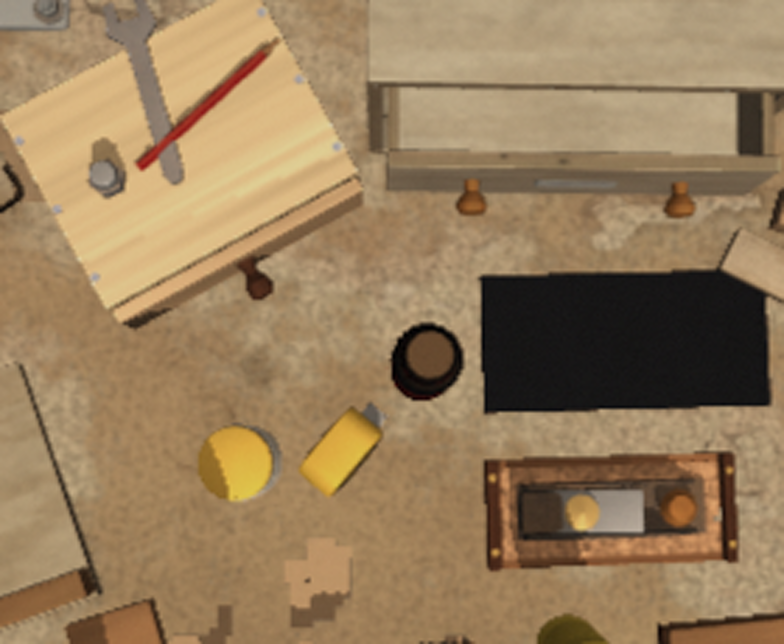

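The final picture shows the drawer shut, the plane central on its rest (crop 610,510), and the jar (237,462), can (427,360) and tape (342,452) upright, within 2–3 mm of where they started. Joint 6 is near its range limit, so I'll turn it back before handing in.

Emit:
{"name": "carry_out", "arguments": {"moves": [[46,0,0,0,-8],[46,0,0,0,-8],[46,0,0,0,-8],[46,0,0,0,0],[46,0,0,0,0]]}}

```text
time_s: 55.7
tool_pos: [0.5014, 0.2213, 0.1914]
orientation: [-0.01, 0.12, 0.993, 0.009]
wrist_force: [0.3, -0.7, -0.4]
finger_gap: 0.54
grasp_force: 0.0
```

```bash
python3 -c "
from h import *
plan();print(robot.observe()['q'],robot.close_job())"
```

```text
t 55.7 tcp [501.4 221.3 191.4] a 166.3 q6 -2.57 F [ 0.3 -0.7 -0.4] gap 46.1 gf 0.0
the job is handed in; nothing more can be done
[ 0.76450708 -0.0914189  -0.10746578 -0.02633828 -1.5538285  -2.57466476] None
```

The job is handed in at 55.7 s: the plane is upright and central on its rest, the drawer is fully shut, and the jar, can and tape are upright within about 3 mm of where they started; joint 6 touched its -2.99 rad range limit just before the end, so I turned it back before handing in, and the result of the judging was not shown.

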